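# Hold the spit's crank on its set-screw flat

### The arm

A 6-joint arm with a two-finger parallel gripper is mounted at the origin on the work surface. World frame = base frame: x ahead of the robot, y to its left, z up, the work surface at z = 0. Lengths are in m, angles in rad, forces in N, time in s.
With the tool pointing down it reaches from about 0.25 to 0.775 m from the base axis. Payload 4 kg.
Tool frame: the origin (TCP) lies midway between the tips of the shut fingers; the grasp point (between the pads) lies 19 mm behind it; z points along the fingers, y is the direction in which the jaws open and shut (so a half turn about z gives the same grasp; the last joint's range is limited). The gripper opens to 94 mm and grips with 3 to 60 N. Pads are 16 mm wide; open, the fingers measure 119 mm over their backs; the gripper's body (75 mm by 177 mm) begins 78 mm behind the grasp point.
Start: joints at [-1.302, 0.087, 1.371, -0, 1.684, -0.103], TCP at [0.2, -0.512, 0.206] pointing down, gripper open.
Joint ranges: [-3.1, 3.1], [-0.76, 2.03], [0.27, 2.55], [-1.08, 4.22], [0.17, 2.65], [-2.57, 2.57]. Speed limits (rad/s): [2.79, 2.79, 3.14, 3.14, 3.14, 3.14].

### API

Orientations are given as [roll, pitch, yaw] about the fixed x, y, z axes, in that order (R = Rz(yaw) Ry(pitch) Rx(roll)).
In Python, from bench import robot gives the robot as it stands.
- The arm moves only by the tool servo_tool, never from a script. Its argument "rows" is a list of rows, each a list of 2 entries, a list of its own where there are three numbers: the shift along the tool's x, y, z normalised to -1 to 1, where 1 is 0.08 m, then the turn about the tool's z normalised to -1 to 1, where 1 is pi/2 rad. A call has 1 to 12 rows; each row is the pose to reach, as a shift and turn from the pose commanded when the call began, along the tool's axes at that moment; what a row does not reach only later rows make up. A row lasts 1/12 s, in which the tool goes at most 41.7 mm and 7.16 degrees, less where a joint would pass 70% of its speed; a pose out of reach is approached as far as the arm can. A call with a number of a shift or a turn outside -1 to 1 is refused whole. A call with a gripper value outside its range is refused whole. "grip" is the closure, from -1 (fully open) to 1 (shut), set as the call begins (left out, the last holds). The fingers move at their own pace and stop on an object; the grip force is fixed at half the most. Time passes only in rows, so rows that repeat a pose let the fingers close. It gives the time, the measured TCP pose, the force and the opening at its end, in the units of the state.
- robot.get_obs(): the state, without advancing time (a new reading comes with each control period).
- robot.snapshot(name): name is "side" or "top"; returns a dict with "pixels" (400x640x3 uint8, red, green, blue), "camera_matrix" (3x3 intrinsics, pixels), "world_from_camera" (4x4, takes a point from camera to world coordinates). Camera axes: x right, y down, z forward; pixel columns grow to the right and rows downward; lengths in m; the calibration is good to about 2 mm. A picture is of the moment at which its call begins. There is no depth.
- robot.close_job(): hands the job in, once; it reports no verdict.
The state is a dict: "time": time; "joint_positions": joint angles; "qvel": joint speeds; "joint_torque": joint torques, N m; "tool_pos": TCP position; "ee_rot": TCP orientation; "wrist_force": force on the tool from outside, world axes, zero at the start; "wrist_torque": the same for the moment, N m; "width": finger opening in m.
Only numpy, scipy, OpenCV 4.12 (cv2) and the standard library are available. Lean on these libraries where they do the work, as an engineer would, in place of code of your own. Each camera call takes 0.05 s, during which the arm holds its last target.

### The job

The hand crank of the spit roaster hangs loose on the end of the spit. Turn the bare spit until the milled flat near that end is on top, then slide the crank along the spit until its set screw stands upright over the middle of the flat, and keep a firm grip on the crank's square boss there so that I can tighten the screw: you finish while holding it, do not let go. Leave the other things on the counter where they are.

Things in the scene. Friction and masses are not known exactly. Their poses are not given: they have to be found in the camera images.
- roaster_base (a point): fixed spit roaster: dark steel trough 220 x 400 mm, rim 95 mm high, a grey bearing block (to 194 mm high, y = 191 to 215 mm and its mirror) at each short end. Origin on the counter under the trough's middle, z up; y runs level along the spit towards the crank end, x across it. The spit's axis is 170 mm above this origin. Yaw within 0.2 rad.
- spit (a joint): spit's angle, rad: 20 mm round steel bar along the roaster's y from -295 (point) to 385 mm (crank end). 0 or +/-2 pi = flat on top; growing values move the bar's top towards +x. No stop; friction 0.022 N m, stays where left: a tip pressed on top and drawn across rolls it about 1 rad per 10 mm. Bare round from y = -30 to 165 mm; a 4-prong fork (radius 38) at -150 to -34, a 34 mm collar at 175 to 187
- spit_flat (a point): middle of the milled set-screw flat on the spit: one flat 16 mm wide, 40 mm long, cut 4 mm deep (its face is 6 mm from the spit's axis), at y = 245 to 285 mm of the roaster; the bar is full round on both sides of it. z points out of the face, y along the spit towards the crank end; it goes round with the spit.
- crank_hub (a point): centre of the crank's square steel boss, on its bore's axis. Boss 36 x 36 mm, 36 mm long, bore 22 mm (1 mm play on the bar); y along the bore towards the spit's end, z towards the square-head set screw on the boss (10 mm wide, top 36 mm from here). Starts at y = 325 to 345 mm of the roaster, beyond the flat. Take the boss from above by its two sides that face across the spit.
- crank: the loose hand crank, about 0.5 kg; origin and axes are those of crank_hub. From the boss a flat arm (25 x 10 mm) runs in -z to a black grip 117 mm down, 29 mm thick, that points 103 mm to y. Its weight keeps the screw within about 0.2 rad of upright while it hangs free on the spit.
- salt: loose glass salt shaker, 48 mm in diameter, 88 mm high, origin under its centre; a bystander in front of the roaster
- pepper: loose amber glass pepper shaker, same size; a bystander in front of the roaster
- oil: loose green oil bottle, 64 mm in diameter, 200 mm high, origin under its centre; a bystander behind the roaster
- ramekin: loose white ramekin, 76 mm in diameter, 40 mm high, origin under its centre; a bystander near the flat, on the robot's side of the spit
- spanner: loose steel spanner, 170 mm long, 8 mm high, origin under its middle; a bystander beyond the crank
- spare_fork: loose spare two-prong spit fork, 130 mm long, 84 mm wide, 34 mm high, lying flat; a bystander to the left of the robot
Things that resemble listed ones, but are neither listed nor needed, are in the scene too. Leave any purple look-alike of the crank alone.

How it is judged:
By the outcome, as a careful person would: the job done as asked, in the order asked, and still so for the second after the job is handed in, while the arm keeps its last pose, push and grip.
It also fails if it takes over 58 s, if anything falls off the work surface, if the arm or the gripper's body presses on something with over 40 N, if the wrist force passes 120 N, or if a joint passes its speed limit or range.

## Working session

There is one attempt and no reset: what is moved stays moved. The work goes in short steps, Python scripts to look and compute and a tool call to move; the robot and the scene stay as the last step left them, time stands still between calls to the robot, and variables do not carry over. Pictures are saved under pics/ and viewed, and the job is handed in when it is done.

Besides the shell and the picture viewer there is one more tool, called after "Emit:" as name(argument=value, ...), one argument or row to a line, values as JSON. servo_tool: Moves the arm, as the interface text tells. Its arguments: {"type":"object","properties":{"rows":{"type":"array"},"grip":{"type":"number"}},"required":["rows"]}

```bash
mkdir -p pics; ls
cat > h.py <<'E'
import numpy as np, cv2, pickle
from bench import robot
def snap(name,fn):
    s=robot.snapshot(name); p=np.asarray(s['pixels'])
    cv2.imwrite('pics/'+fn+'.png',p[:,:,::-1]); pickle.dump({k:np.asarray(v) for k,v in s.items()},open('pics/'+fn+'.pkl','wb')); return s
def load(fn): return pickle.load(open('pics/'+fn+'.pkl','rb'))
def proj(s,P):
    P=np.atleast_2d(P); T=np.linalg.inv(s['world_from_camera']); c=P@T[:3,:3].T+T[:3,3]; u=c@s['camera_matrix'].T
    return u[:,:2]/u[:,2:]
def ray(s,uv):
    d=np.linalg.inv(s['camera_matrix'])@np.array([uv[0],uv[1],1.]); T=s['world_from_camera']; return T[:3,3],T[:3,:3]@d
def onz(s,uv,z):
    o,d=ray(s,uv); return o+d*(z-o[2])/d[2]
def crop(fn,out,x0,y0,x1,y1,f):
    im=cv2.imread('pics/'+fn+'.png')[y0:y1,x0:x1]; cv2.imwrite('pics/'+out+'.png',cv2.resize(im,None,fx=f,fy=f,interpolation=cv2.INTER_CUBIC))
E
python3 - <<'E'
from h import *
for n in('side','top'):
    s=snap(n,n+'0'); print(n,s['camera_matrix'],s['world_from_camera'])
print(robot.get_obs())
E
```

```text
pics
side [[501.10215897   0.         319.29173918]
 [  0.         501.10215897 196.47023868]
 [  0.           0.           1.        ]] [[ 0.76706769 -0.41225721  0.49158025 -0.19819071]
 [-0.64121487 -0.46727914  0.60868194 -0.85498259]
 [-0.02122833 -0.78210881 -0.62278019  1.03464517]
 [ 0.          0.          0.          1.        ]]
top [[387.28924166   0.         315.42151564]
 [  0.         387.28924166 199.38753867]
 [  0.           0.           1.        ]] [[-0.02335314 -0.99074699  0.13369753  0.36043474]
 [-0.9997092   0.02233874 -0.00908247  0.06304431]
 [ 0.0060118  -0.13387076 -0.99098056  1.2151343 ]
 [ 0.          0.          0.          1.        ]]
{'time': 0.1, 'joint_positions': array([-1.30211625e+00,  8.79070972e-02,  1.37210391e+00, -3.13416734e-05,
        1.68359465e+00, -1.03098673e-01]), 'qvel': array([-0.00054847, -0.00257101, -0.0028863 ,  0.00107321, -0.00096279,
       -0.00014056]), 'joint_torque': array([ 3.30292190e-03, -3.41250730e+01, -3.03301442e+01,  7.21360627e-02,
        3.03547585e-02, -9.88072975e-05]), 'tool_pos': array([ 0.1996542 , -0.51195061,  0.20440661]), 'ee_rot': array([-3.13958713e+00, -1.76186975e-04,  3.71775079e-01]), 'wrist_force': array([ 0.32062889, -0.29445304,  0.51693689]), 'wrist_torque': array([-0.0252971 ,  0.03319317,  0.02586272]), 'width': 0.09431338182091116}
```

View pics/side0.png

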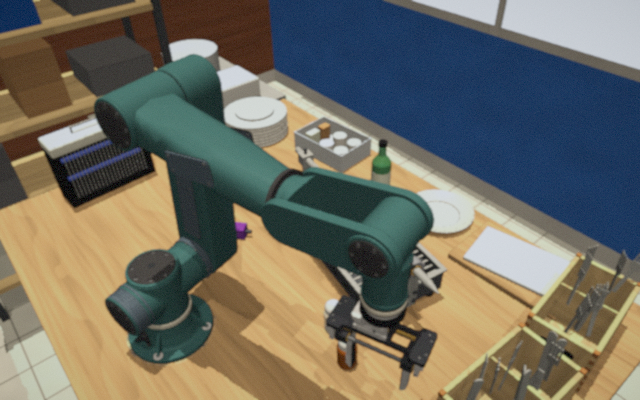

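View pics/top0.png

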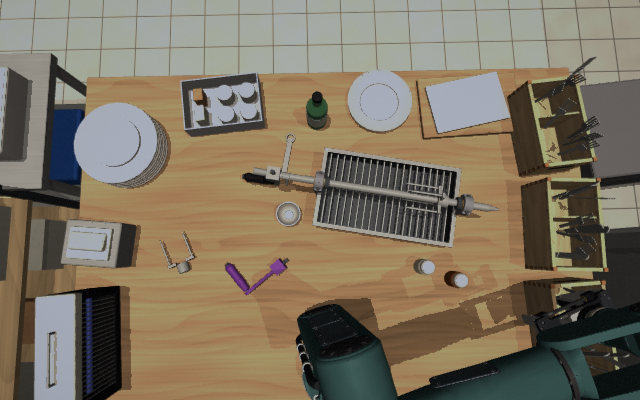

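Run:
```python
from h import *
crop('top0','c1',235,120,345,230,7)
crop('top0','c2',300,130,510,260,3.8)
```

```text
(no output)
```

View pics/c1.png

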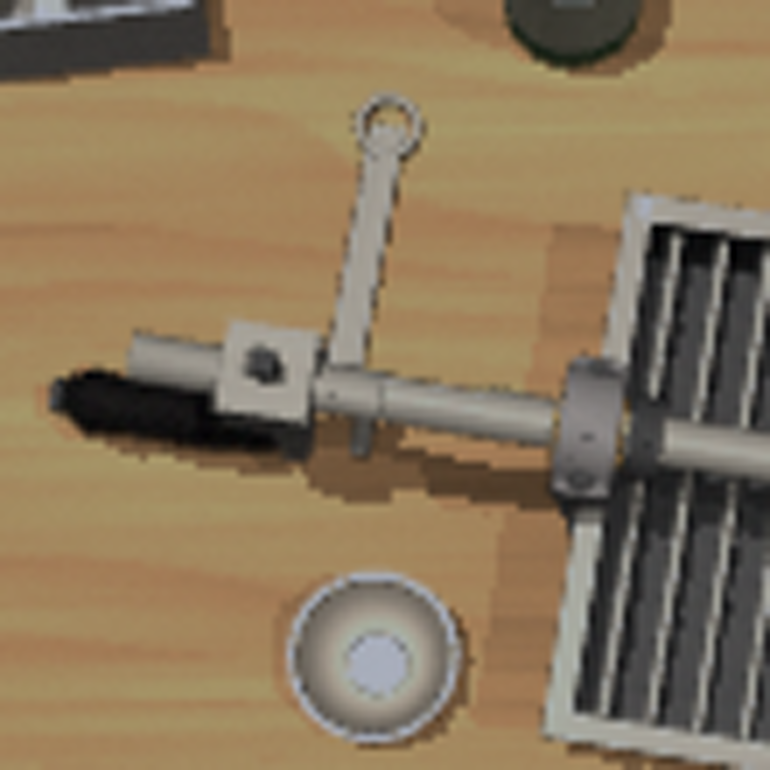

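View pics/c2.png

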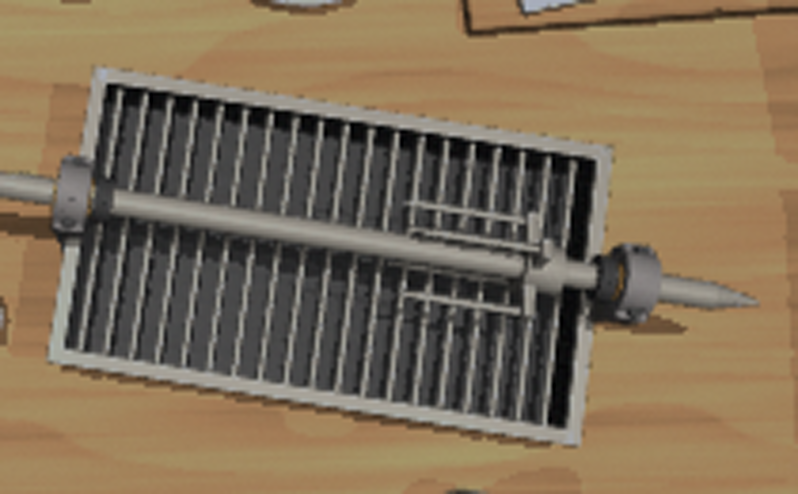

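```bash
cat >> h.py <<'E'
def Rz(a): return np.array([[np.cos(a),-np.sin(a),0],[np.sin(a),np.cos(a),0],[0,0,1]])
def w(pose,P): return np.atleast_2d(P)@Rz(pose[2]).T+np.array([pose[0],pose[1],0])
E
python3 - <<'E'
from h import *
from scipy.optimize import least_squares
s=load('top0')
uv=np.array([[97,67],[612,147],[580,445],[50,362]])/3.8+[300,130]
L=np.array([[.11,.2,.095],[.11,-.2,.095],[-.11,-.2,.095],[-.11,.2,.095]])
r=least_squares(lambda q:(proj(s,w(q,L))-uv).ravel(),[.36,-.1,-.1]); print(r.x,r.fun.round(2))
q=r.x
# tip & end
for n,P in [('tip',[0,-.295,.17]),('end',[0,.385,.17]),('flat245',[0,.245,.18]),('flat285',[0,.285,.18]),('b191',[0,.191,.17]),('collar175',[0,.175,.187])]:
    p=proj(s,w(q,P))[0]; print(n,p.round(1),((p-[235,120])*7).round(0), ((p-[300,130])*3.8).round(0))
# screw top
uvs=np.array([265,362])/7+[235,120]; X=onz(s,uvs,.206); print('screw roaster frame',(X-[q[0],q[1],0])@Rz(q[2]))
E
```

```text
[ 0.5145561  -0.15953805 -0.17913569] [ 0.56  2.5  -1.18  2.11 -0.81 -2.26  1.41 -2.02]
tip [500.6 209.6] [1860.  627.] [762. 303.]
end [254.4 171.3] [136. 359.] [-173.  157.]
flat245 [304.6 178.4] [487. 409.] [ 18. 184.]
flat285 [290.1 176.2] [386. 393.] [-38. 175.]
b191 [324.2 182.1] [624. 435.] [ 92. 198.]
collar175 [330.2 181.9] [666. 433.] [115. 197.]
screw roaster frame [-1.18706751e-04  3.29763770e-01  2.06000000e-01]
```

Run:
```python
from h import *
from scipy.optimize import least_squares
s=load('top0')
im=cv2.imread('pics/top0.png')[160:195,270:330]; cv2.imwrite('pics/c3.png',cv2.resize(im,None,fx=13,fy=13,interpolation=cv2.INTER_NEAREST))
uv=np.array([[97,67],[612,147],[580,445],[50,362]])/3.8+[300,130]
uv=np.vstack([uv,np.array([[757,303]])/3.8+[300,130],np.array([[133,352]])/7+[235,120]])
L=np.array([[.115,.2,.095],[.115,-.2,.095],[-.115,-.2,.095],[-.115,.2,.095],[0,-.295,.17],[0,.385,.17]])
r=least_squares(lambda q:(proj(s,w(q,L))-uv).ravel(),[.36,-.1,-.1]); print(r.x,r.fun.round(2))
g=im
import sys
np.set_printoptions(linewidth=200)
q=r.x
# profile across bar at given y
gray=cv2.imread('pics/top0.png').astype(float).mean(2)
for y in (.215,.225,.235,.25,.26,.27,.28,.29,.30):
    xs=np.arange(-.02,.021,.0025)
    p=proj(s,w(q,np.c_[xs,xs*0+y,xs*0+.17])).astype(np.float32)
    print(y,cv2.remap(gray.astype(np.float32),p[:,0:1].copy(),p[:,1:2].copy(),1).ravel().round(0))
```

```text
[ 0.51514882 -0.15865206 -0.18196943] [ 0.65  0.53 -1.22  0.49 -1.46 -0.56  0.75 -0.72  1.06 -0.03  0.13  0.39]
0.215 [ 84.  82.  91.  99. 105. 112. 122. 129. 132. 134. 133. 132. 127. 124. 122. 113. 102.]
0.225 [ 70. 113. 119. 122.  94.  96. 120. 140. 158. 157. 142. 122. 110. 117. 123. 122. 123.]
0.235 [ 99. 118. 122. 116. 101.  99. 122. 139. 158. 154. 142. 123. 115. 132. 132. 131. 131.]
0.25 [ 93. 121. 125. 119.  87.  97. 121. 138. 156. 155. 144. 133. 117. 131. 132. 133. 135.]
0.26 [ 71. 119. 125. 127. 102. 100. 120. 138. 155. 157. 143. 119. 126. 132. 133. 134. 134.]
0.27 [ 69.  99. 125. 120. 103.  99. 121. 137. 159. 155. 142. 122. 115. 131. 134. 134. 135.]
0.28 [ 70.  74.  72.  69.  76.  96. 119. 141. 156. 158. 141. 124. 131. 133. 132. 133. 135.]
0.29 [ 66.  68.  67.  63.  71.  98. 130. 148. 148. 139. 131. 112. 112. 131. 132. 134. 137.]
0.3 [ 72.  70.  68.  68.  70. 101. 126. 148. 155. 149. 139. 121.  95. 142. 153. 154. 155.]
```

View pics/c3.png

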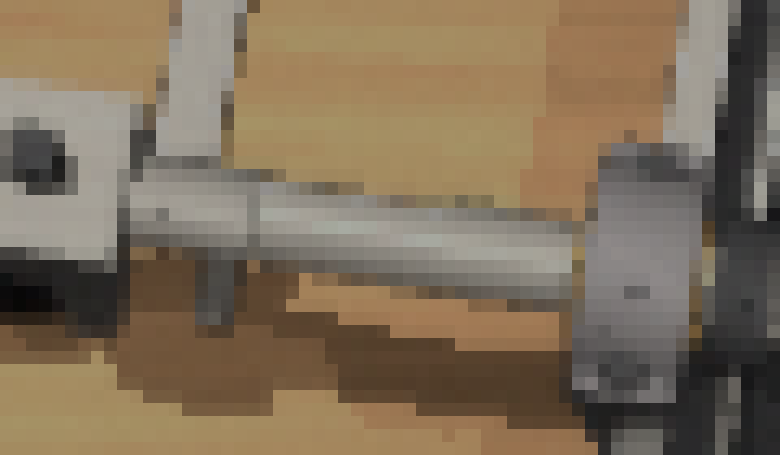

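The top view shows the roaster (yaw about -0.18), with the crank boss at px (272,172) and the screw near y=0.330. No flat is visible from above at y=245..285, so it faces down or to a side. I'll raise the arm and go over the bare bar.

Emit:
servo_tool(
  rows=[
    [[0, 0, -0.5], 0],
    [[0.5, -0.28, -0.75], 0],
    [[1, -0.57, -0.75], 0],
    [[1, -0.57, -0.75], 0],
  ],
  grip=1,
)

```text
time: 0.43
tool_pos: [0.2603, -0.4383, 0.2676]
ee_rot: [3.139, -0.003, 0.375]
wrist_force: [-0.2, 0.7, 0.7]
width: 0.0708
```

Emit:
servo_tool(
  rows=[
    [[0.5, -0.28, 0], 0],
    [[1, -0.57, 0], 0],
    [[1, -0.57, 0], 0],
  ],
)

```text
time: 0.68
tool_pos: [0.3182, -0.3654, 0.2652]
ee_rot: [-3.14, -0.002, 0.377]
wrist_force: [0.4, -0.2, 0.4]
width: 0.0507
```

Emit:
servo_tool(
  rows=[
    [[0.5, -0.28, 0], 0],
    [[1, -0.57, 0], 0],
    [[1, -0.57, 0], 0],
  ],
)

```text
time: 0.93
tool_pos: [0.376, -0.294, 0.2649]
ee_rot: [-3.14, -0.002, 0.377]
wrist_force: [-0.4, 0.1, 1.1]
width: 0.0308
```

Emit:
servo_tool(
  rows=[
    [[0.5, -0.28, 0], 0],
    [[1, -0.57, 0], 0],
    [[1, -0.57, 0], 0],
  ],
)

```text
time: 1.18
tool_pos: [0.4338, -0.2228, 0.2647]
ee_rot: [-3.139, -0.001, 0.377]
wrist_force: [-0.4, 0.6, 0.5]
width: 0.0105
```

Run:
```python
from h import *
s=snap('side','side1'); print(proj(s,w([.515,-.1587,-.182],[[0,.245,.17],[0,.285,.17],[0,.33,.17],[0,.08,.17]])))
```

```text
[[318.77277475 171.43680745]
 [312.24918497 164.7969416 ]
 [305.18871512 157.61062637]
 [348.45557642 201.64867356]]
```

View pics/side1.png

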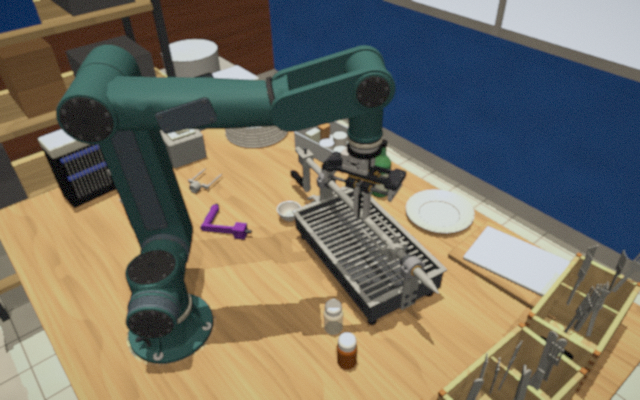

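Run:
```python
from h import *
crop('side1','c4',270,120,380,220,7.2)
s=snap('top','top1');crop('top1','c4t',240,140,400,240,5)
```

```text
(no output)
```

View pics/c4.png

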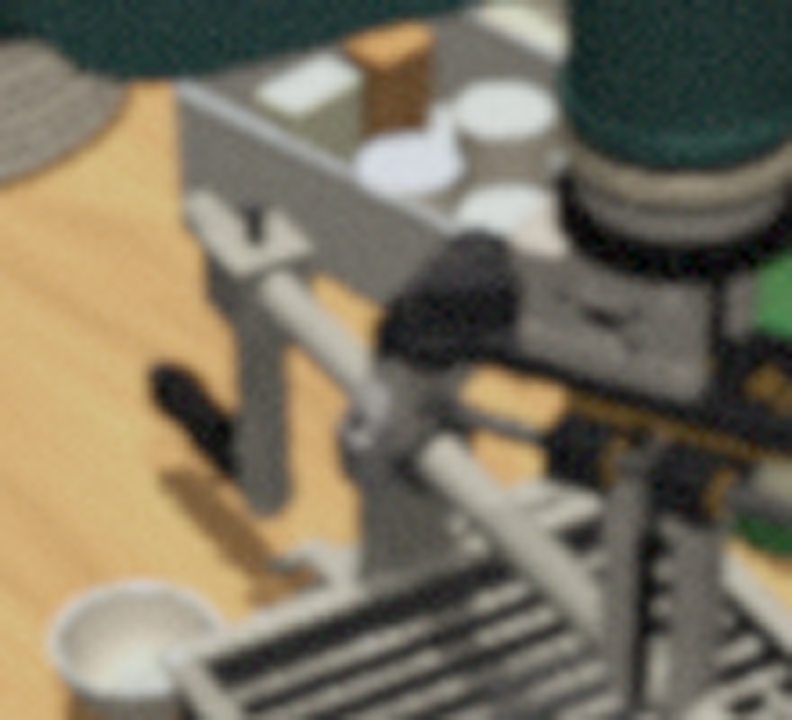

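View pics/c4t.png

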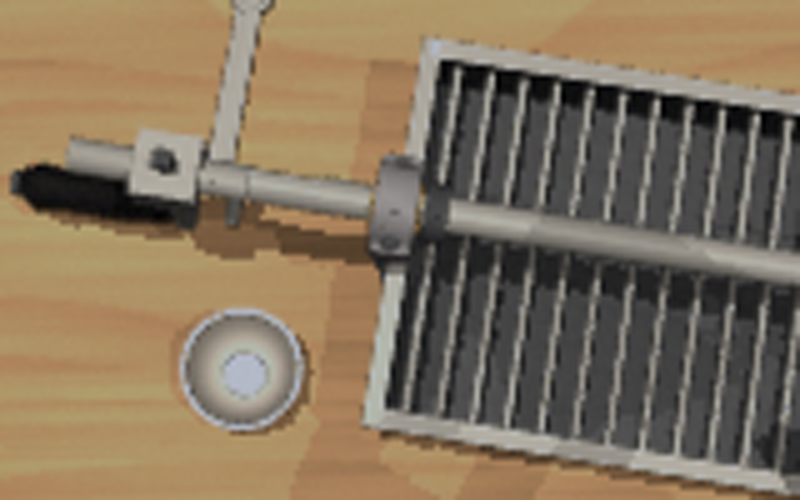

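```bash
cat >> h.py <<'E'
from scipy.spatial.transform import Rotation as Ro
Q=np.array([.51515,-.15865,-.18197])
def tool():
    o=robot.get_obs(); return o['tool_pos'],Ro.from_euler('xyz',o['ee_rot']).as_matrix(),o
def to(P):  # roaster-frame target -> units in tool axes
    p,R,o=tool(); d=w(Q,P)[0]-p; return (R.T@d/.08).round(3), (p-[Q[0],Q[1],0])@Rz(Q[2]), o['ee_rot']
E
python3 - <<'E'
from h import *
print(to([-.01,.02,.2])); print(Q[2]+np.pi/2)
E
```

```text
(array([ 1.298, -0.673,  0.808]), array([-0.06952996, -0.0806282 ,  0.26472121]), array([-3.14095842e+00,  1.38160057e-03,  3.75511114e-01]))
1.3888263267948966
```

Emit:
servo_tool(
  rows=[
    [[0.33, -0.17, 0], -0.08],
    [[0.65, -0.34, 0], -0.16],
    [[0.8, -0.5, 0], -0.24],
    [[1, -0.67, 0], -0.32],
    [[1, -0.67, 0], -0.4],
    [[1, -0.67, 0], -0.48],
    [[1, -0.67, 0], -0.56],
    [[1, -0.67, 0], -0.645],
    [[1, -0.67, 0], -0.645],
    [[1, -0.67, 0], -0.645],
  ],
)

```text
time: 2.12
tool_pos: [0.4861, -0.149, 0.2651]
ee_rot: [-3.141, 0.001, 1.38]
wrist_force: [-0.5, 0.2, 0.1]
width: 0.0005
```

Run:
```python
from h import *
print(to([-.01,.02,.2]))
```

```text
(array([0.199, 0.253, 0.814]), array([-0.03033358,  0.00427345,  0.26513762]), array([-3.14083734e+00,  7.77280661e-04,  1.38021357e+00]))
```

Emit:
servo_tool(
  rows=[
    [[0.2, 0.25, 0], 0],
    [[0.2, 0.25, 0.5], 0],
    [[0.2, 0.25, 0.95], 0],
    [[0.2, 0.25, 0.99], 0],
    [[0.2, 0.25, 0.99], 0],
  ],
)

```text
time: 2.53
tool_pos: [0.5072, -0.1352, 0.1831]
ee_rot: [-3.134, -0.001, 1.382]
wrist_force: [0.1, 0.3, 0.2]
width: 0.0006
```

Emit:
servo_tool(
  rows=[
    [[0, 0, 0.05], 0],
    [[0, 0, 0.08], 0],
    [[0, 0, 0.1], 0],
    [[0, 0, 0.1], 0],
  ],
)

```text
time: 2.87
tool_pos: [0.5102, -0.1357, 0.1801]
ee_rot: [3.138, 0.001, 1.384]
wrist_force: [-0.3, 0.8, -0.3]
width: 0.0006
```

Emit:
servo_tool(
  rows=[
    [[0, 0, 0.01], 0],
    [[0, 0, 0.02], 0],
    [[0, 0, 0.02], 0],
  ],
)

```text
time: 3.12
tool_pos: [0.5099, -0.1355, 0.1783]
ee_rot: [3.139, 0.001, 1.385]
wrist_force: [-0.5, -0.0, 5.3]
width: 0.0004
```

Emit:
servo_tool(
  rows=[
    [[0, 0, 0.02], 0],
    [[0, 0.04, 0.02], 0],
    [[0, 0.08, 0.02], 0],
    [[0, 0.12, 0.02], 0],
    [[0, 0.16, 0.02], 0],
    [[0, 0.2, 0.02], 0],
    [[0, 0.2, 0.02], 0],
  ],
)

```text
time: 3.7
tool_pos: [0.5264, -0.1386, 0.1782]
ee_rot: [3.136, 0.001, 1.385]
wrist_force: [-1.1, 0.0, 8.7]
width: 0.0003
```

Run:
```python
from h import *
print(to([0,.02,.2]))
snap('side','side2');snap('top','top2')
crop('side2','c5',270,120,380,220,7.2);crop('top2','c5t',240,140,400,240,5)
```

```text
(array([-0.023, -0.091, -0.273]), array([0.00740788, 0.02178383, 0.17820841]), array([3.13642365e+00, 9.39914259e-04, 1.38504630e+00]))
```

View pics/c5.png

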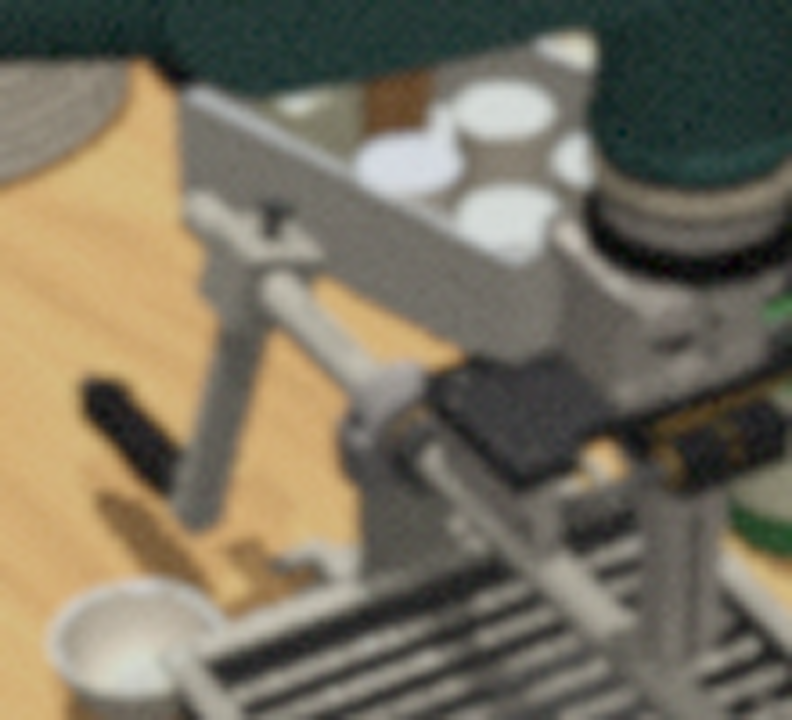

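View pics/c5t.png

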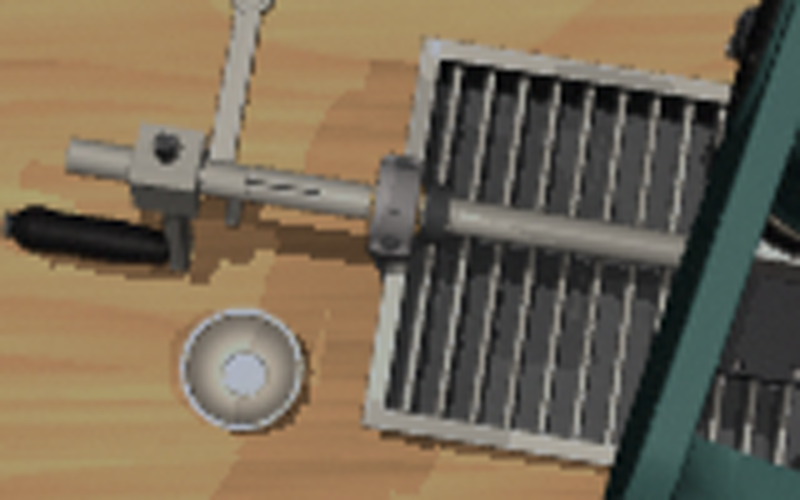

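```bash
cat >> h.py <<'E'
np.set_printoptions(linewidth=200,suppress=True)
def prof(cam,fn,ys=(.225,.235,.25,.26,.265,.27,.28,.29,.30),z=.17):
    s=load(fn); g=cv2.imread('pics/'+fn+'.png').astype(np.float32).mean(2)
    xs=np.arange(-.016,.0161,.002); print('x mm',(xs*1000).round())
    if cam=='side':  # perpendicular to view
        pass
    for y in ys:
        p=proj(s,w(Q,np.c_[xs,xs*0+y,xs*0+z])).astype(np.float32)
        print(y,cv2.remap(g,p[:,0:1].copy(),p[:,1:2].copy(),1).ravel().round(0))
E
python3 - <<'E'
from h import *
prof('top','top1');prof('top','top2');prof('side','side1');prof('side','side2')
for fn in('top2',):
  im=cv2.imread('pics/%s.png'%fn)[160:195,270:330]; cv2.imwrite('pics/c6.png',cv2.resize(im,None,fx=13,fy=13,interpolation=cv2.INTER_NEAREST))
E
```

```text
x mm [-16. -14. -12. -10.  -8.  -6.  -4.  -2.   0.   2.   4.   6.   8.  10.  12.  14.  16.]
0.225 [125. 129. 130. 100.  97. 120. 136. 155. 169. 169. 158. 144. 127. 118. 123. 132. 131.]
0.235 [130. 130. 120. 108. 103. 121. 138. 152. 168. 166. 157. 147. 128. 124. 143. 142. 141.]
0.25 [132. 134. 120.  93. 103. 119. 137. 150. 167. 169. 156. 152. 136. 125. 137. 141. 141.]
0.26 [131. 135. 136. 109. 103. 120. 135. 151. 165. 168. 158. 143. 123. 134. 140. 142. 142.]
0.265 [134. 136. 125.  93. 103. 120. 137. 151. 165. 170. 157. 149. 141. 138. 142. 142. 142.]
0.27 [131. 135. 123. 109. 103. 121. 136. 150. 169. 168. 158. 147. 127. 124. 140. 142. 143.]
0.28 [ 77.  76.  76.  82.  98. 119. 137. 154. 166. 172. 158. 144. 134. 140. 142. 143. 141.]
0.29 [ 74.  71.  67.  76.  99. 126. 147. 158. 157. 151. 145. 138. 113. 119. 140. 141. 143.]
0.3 [ 74.  73.  74.  75. 100. 125. 144. 161. 165. 161. 154. 142. 123. 102. 142. 160. 164.]
x mm [-16. -14. -12. -10.  -8.  -6.  -4.  -2.   0.   2.   4.   6.   8.  10.  12.  14.  16.]
0.225 [121. 125. 126. 104. 100. 117. 132. 148. 160. 161. 151. 139. 125. 115. 118. 127.
[... 1887 characters left out ...]
 140. 147. 151. 153. 155. 157. 158. 158. 161. 162. 163.]
0.25 [160. 153. 142. 131. 132. 139. 152. 162. 172. 179. 184. 185. 183. 180. 176. 173. 172.]
0.26 [159. 150. 140. 132. 131. 139. 151. 162. 169. 173. 174. 175. 177. 178. 177. 175. 172.]
0.265 [161. 151. 141. 131. 129. 141. 152. 162. 168. 171. 171. 171. 172. 173. 175. 175. 173.]
0.27 [160. 150. 140. 130. 128. 136. 151. 163. 167. 169. 170. 170. 171. 173. 174. 175. 174.]
0.28 [152. 150. 138. 130. 129. 137. 151. 162. 169. 172. 173. 170. 172. 175. 176. 175. 172.]
0.29 [102. 107. 114. 116. 125. 137. 151. 164. 170. 172. 171. 170. 171. 174. 176. 175. 173.]
0.3 [ 84.  86.  93. 106. 121. 139. 154. 165. 172. 176. 176. 172. 168. 166. 166. 170. 170.]
```

View pics/c6.png

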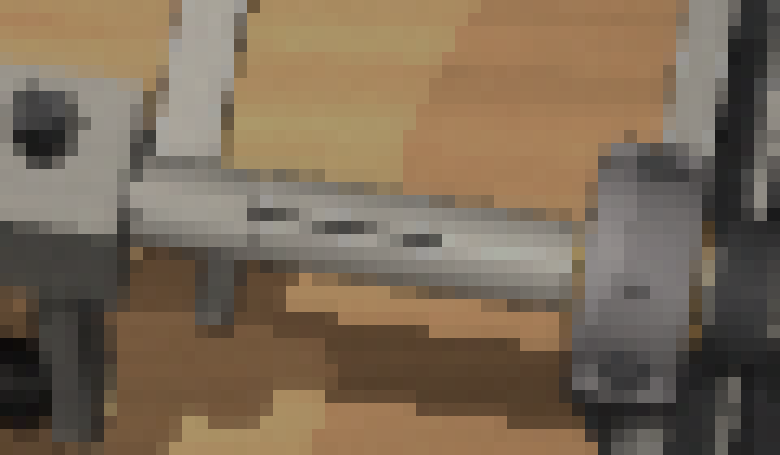

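The crop shows a dark dashed line (px 290–305, 176) on top of the bar over the flat's length, which is probably one edge of the flat. I'll roll a bit more to see which way it lies.

Emit:
servo_tool(
  rows=[
    [[0, 0, -0.06], 0],
    [[0, -0.1, -0.1], 0],
    [[0, -0.2, -0.08], 0],
    [[0, -0.2, 0], 0],
    [[0, -0.2, 0], 0],
    [[0, -0.17, 0], 0],
    [[0, -0.14, 0], 0],
    [[0, -0.14, 0], 0],
  ],
)

```text
time: 4.47
tool_pos: [0.5073, -0.1349, 0.1758]
ee_rot: [-3.126, 0.0, 1.384]
wrist_force: [-18.4, 3.6, 16.4]
width: 0.0003
```

Run:
```python
from h import *
print(to([0,.02,.2]),robot.get_obs()['wrist_force'])
snap('side','side3');snap('top','top3')
prof('top','top3');prof('side','side3')
a=cv2.imread('pics/top3.png')[150:200,260:340];b=cv2.imread('pics/side3.png')[140:190,285:345]
a=cv2.resize(a,(800,500),interpolation=0)
cv2.imwrite('pics/c7.png',a);cv2.imwrite('pics/c7s.png',cv2.resize(b,None,fx=12,fy=12,interpolation=2))
```

```text
(array([-0.024,  0.145, -0.305]), array([-0.01199358,  0.02198324,  0.17581513]), array([-3.1263542 ,  0.00030793,  1.38439903])) [-18.40035894   3.57174445  16.37727624]
x mm [-16. -14. -12. -10.  -8.  -6.  -4.  -2.   0.   2.   4.   6.   8.  10.  12.  14.  16.]
0.225 [120. 124. 126. 103.  99. 116. 130. 148. 162. 164. 153. 139. 123. 113. 117. 127. 126.]
0.235 [120. 124. 115. 105.  99. 116. 131. 146. 161. 159. 150. 140. 124. 118. 128. 126. 125.]
0.25 [121. 126. 115.  92.  99. 117. 124.  97. 140. 160. 151. 138. 120. 107. 120. 123. 125.]
0.26 [126. 129. 130. 104.  98. 111.  97. 123. 159. 163. 152. 138. 123. 117. 123. 134. 136.]
0.265 [129. 130. 120.  89.  97. 113. 127. 112. 137. 160. 151. 138. 123. 109. 127. 135. 137.]
0.27 [128. 131. 119. 105.  97. 120. 109.  73. 143. 159. 151. 137. 120. 117. 134. 136. 138.]
0.28 [ 78.  77.  74.  77.  93. 111. 116. 127. 148. 164. 152. 138. 125. 116. 128. 136. 136.]
0.29 [ 71.  67.  65.  76. 101. 122. 140. 146. 155. 146. 137. 129. 109. 114. 134. 135. 137.]
0.3 [ 71.  70.  69.  71.  95. 119. 139. 157. 163. 160. 149. 134. 114.  91. 134. 153. 159.]
x mm [-
[... 214 characters left out ...]
 144. 150. 154. 156. 157. 157. 157. 157. 157. 154. 152.]
0.25 [160. 153. 143. 134. 132. 137. 150. 161. 170. 177. 182. 184. 182. 178. 175. 173. 173.]
0.26 [157. 151. 139. 131. 128. 134. 144. 152. 158. 166. 174. 180. 181. 180. 178. 176. 174.]
0.265 [148. 145. 137. 129. 127. 133. 141. 149. 156. 163. 171. 177. 179. 179. 177. 175. 173.]
0.27 [131. 132. 130. 126. 127. 133. 141. 149. 155. 161. 171. 177. 180. 179. 177. 175. 173.]
0.28 [ 84.  86.  97. 108. 121. 132. 141. 148. 154. 160. 168. 178. 180. 179. 178. 176. 173.]
0.29 [ 83.  84.  89. 104. 120. 133. 143. 149. 153. 158. 167. 175. 177. 178. 178. 175. 172.]
0.3 [ 85.  86.  94. 107. 122. 138. 153. 163. 169. 174. 178. 177. 173. 170. 168. 170. 170.]
```

View pics/c7.png

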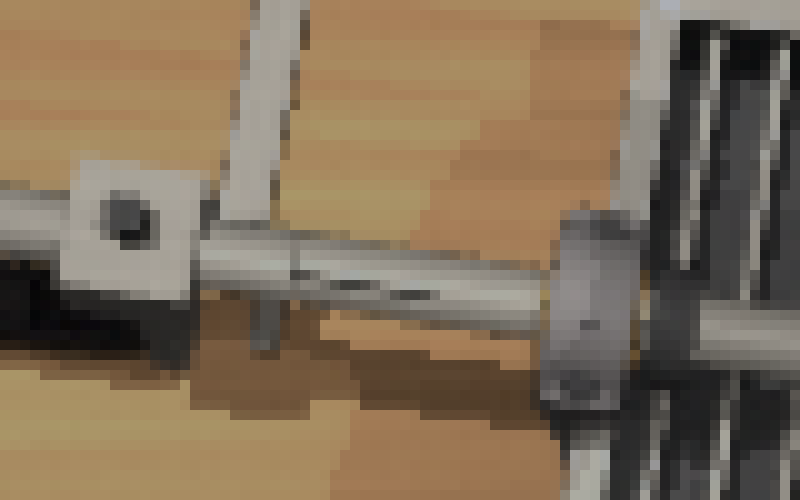

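View pics/c7s.png

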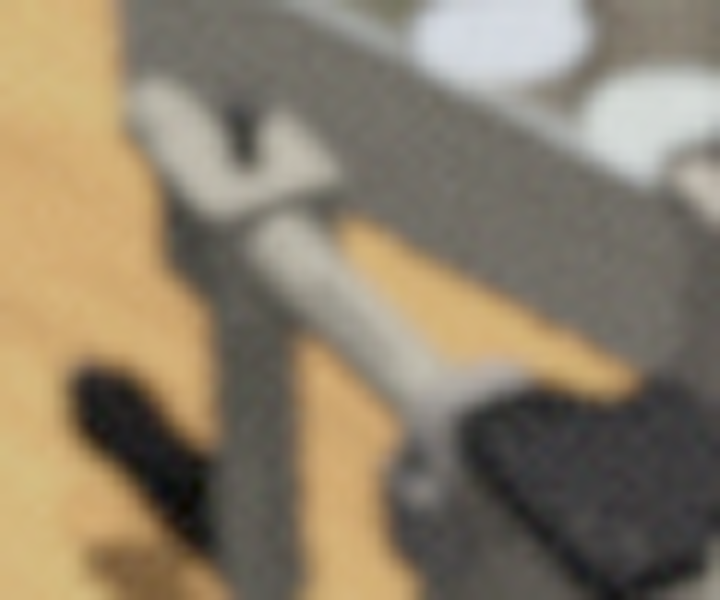

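Emit:
servo_tool(
  rows=[
    [[0, 0, -0.1], 0],
    [[0, 0, -0.1], 0],
    [[0, 0.08, -0.1], 0],
    [[0, 0.08, -0.1], 0],
  ],
)

```text
time: 4.9
tool_pos: [0.521, -0.1374, 0.1821]
ee_rot: [3.142, -0.0, 1.385]
wrist_force: [0.1, -0.8, 0.0]
width: 0.0007
```

Run:
```python
from h import *
print(to([-.007,.02,.178]),robot.get_obs()['wrist_force'])
snap('top','top4')
prof('top','top4')
```

```text
(array([-0.025, -0.112,  0.051]), array([0.00193762, 0.0219729 , 0.18209393]), array([ 3.14158968, -0.0001772 ,  1.38497196])) [ 0.1250107  -0.79652784  0.04764371]
x mm [-16. -14. -12. -10.  -8.  -6.  -4.  -2.   0.   2.   4.   6.   8.  10.  12.  14.  16.]
0.225 [120. 125. 126.  96.  93. 115. 131. 149. 162. 164. 153. 139. 124. 113. 117. 128. 127.]
0.235 [121. 126. 115. 104. 100. 117. 132. 146. 161. 160. 151. 141. 126. 120. 129. 127. 126.]
0.25 [121. 127. 116.  91. 100. 119. 123.  85. 134. 159. 152. 139. 120. 107. 122. 125. 126.]
0.26 [127. 131. 131. 106. 100. 114. 115. 130. 153. 162. 152. 139. 124. 115. 121. 134. 136.]
0.265 [129. 131. 121.  90.  98. 115. 131.  96. 125. 160. 151. 137. 123. 111. 127. 135. 137.]
0.27 [127. 131. 119. 106.  99. 115. 104.  70. 143. 159. 150. 138. 121. 118. 134. 137. 139.]
0.28 [ 78.  77.  75.  76.  92. 112. 124. 126. 142. 164. 152. 138. 124. 114. 127. 136. 136.]
0.29 [ 71.  68.  66.  77. 102. 122. 140. 147. 156. 147. 138. 131. 112. 116. 135. 136. 138.]
0.3 [ 71.  71.  70.  72.  94. 118. 140. 157. 164. 161. 150. 134. 113.  91. 134. 153. 158.]
```

Emit:
servo_tool(
  rows=[
    [[0, -0.09, 0], 0],
    [[0, -0.09, 0.03], 0],
    [[0, -0.09, 0.06], 0],
    [[0, -0.09, 0.08], 0],
    [[0, -0.06, 0.08], 0],
    [[0, -0.02, 0.08], 0],
    [[0, 0.02, 0.08], 0],
    [[0, 0.05, 0.08], 0],
    [[0, 0.05, 0.08], 0],
    [[0, 0.05, 0.0], 0],
    [[0, 0.05, -0.1], 0],
    [[0, 0.05, -0.1], 0],
  ],
)

```text
time: 5.95
tool_pos: [0.525, -0.1383, 0.1928]
ee_rot: [3.139, 0.001, 1.385]
wrist_force: [-0.1, -0.8, -0.4]
width: 0.0008
```

Run:
```python
from h import *
print(to([-.007,.02,.178]),robot.get_obs()['wrist_force'])
snap('top','top5');snap('side','side5')
prof('top','top5');prof('side','side5')
a=cv2.imread('pics/top5.png')[150:200,260:340];b=cv2.imread('pics/side5.png')[140:190,285:345]
a=cv2.resize(a,(800,500),interpolation=0)
cv2.imwrite('pics/c8.png',a);cv2.imwrite('pics/c8s.png',cv2.resize(b,None,fx=12,fy=12,interpolation=2))
```

```text
(array([-0.023, -0.163,  0.185]), array([0.0059816 , 0.02181213, 0.19280694]), array([3.13875184, 0.00055025, 1.38494272])) [-0.07675934 -0.75306148 -0.43815229]
x mm [-16. -14. -12. -10.  -8.  -6.  -4.  -2.   0.   2.   4.   6.   8.  10.  12.  14.  16.]
0.225 [121. 125. 126.  98.  95. 116. 132. 150. 165. 166. 154. 139. 124. 114. 118. 127. 127.]
0.235 [122. 126. 116. 104. 100. 116. 132. 147. 163. 161. 151. 140. 122. 117. 129. 127. 127.]
0.25 [122. 128. 116.  91. 101. 117. 134. 150. 161. 161. 147. 113. 102. 103. 120. 124. 126.]
0.26 [126. 130. 131. 104. 100. 119. 135. 151. 163. 161. 115.  99. 127. 115. 117. 125. 127.]
0.265 [129. 131. 121.  90. 102. 119. 135. 150. 160. 160. 138. 132. 125. 111. 128. 135. 135.]
0.27 [127. 131. 119. 106. 100. 118. 135. 149. 163. 162. 144.  99. 102. 115. 136. 137. 138.]
0.28 [ 77.  76.  74.  79.  97. 119. 137. 151. 160. 158. 115. 113. 128. 115. 127. 137. 137.]
0.29 [ 72.  67.  67.  76.  98. 118. 136. 148. 146. 143. 136. 124. 108. 117. 135. 137. 138.]
0.3 [ 71.  70.  71.  75.  98. 120. 137. 148. 153. 154. 146. 135. 124. 116. 143. 156. 159.]
x mm [-16. -14. 
[... 205 characters left out ...]
 138. 141. 145. 147. 150. 151. 153. 153. 153. 156. 156.]
0.25 [164. 161. 154. 147. 142. 143. 153. 163. 173. 178. 183. 184. 182. 177. 175. 173. 171.]
0.26 [161. 159. 155. 148. 143. 147. 155. 165. 173. 181. 183. 183. 180. 176. 173. 172. 173.]
0.265 [153. 155. 152. 145. 141. 146. 155. 165. 174. 181. 183. 182. 179. 176. 172. 171. 170.]
0.27 [130. 141. 146. 143. 142. 145. 154. 163. 173. 180. 183. 182. 179. 175. 172. 171. 170.]
0.28 [ 86.  92. 102. 114. 127. 140. 154. 164. 172. 178. 181. 182. 179. 175. 172. 170. 171.]
0.29 [ 83.  85.  87. 102. 120. 136. 151. 165. 173. 180. 182. 182. 180. 176. 171. 170. 170.]
0.3 [ 86.  86.  93. 107. 123. 139. 155. 166. 174. 179. 183. 179. 173. 168. 165. 165. 167.]
```

View pics/c8.png

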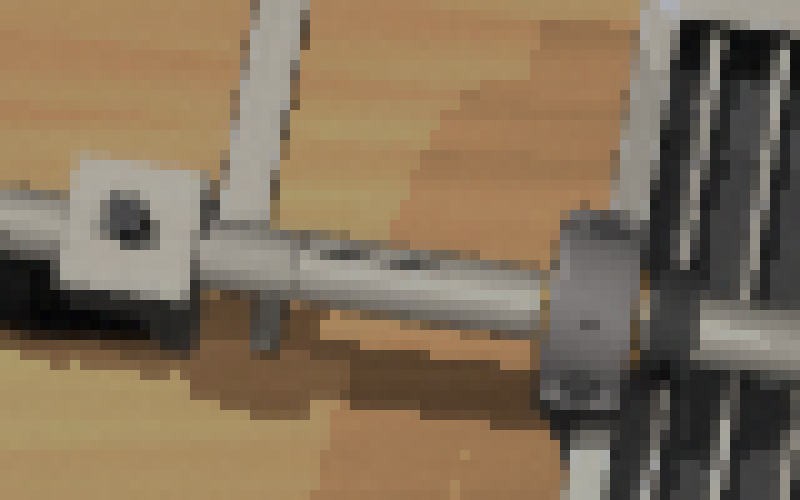

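View pics/c8s.png

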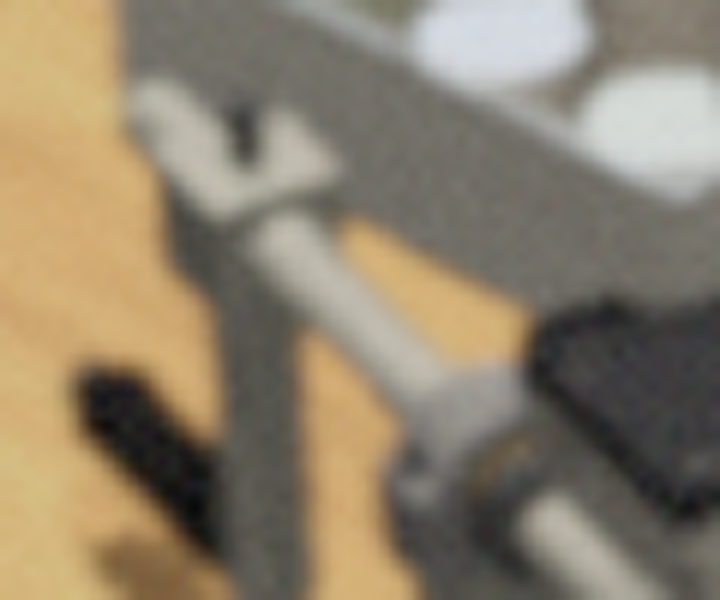

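Emit:
servo_tool(
  rows=[
    [[0, -0.17, 0], 0],
    [[0, -0.17, 0.1], 0],
    [[0, -0.17, 0.16], 0],
    [[0, -0.17, 0.18], 0],
    [[0, -0.13, 0.18], 0],
    [[0, -0.09, 0.18], 0],
    [[0, -0.05, 0.18], 0],
    [[0, 0, 0.18], 0],
    [[0, 0.03, 0.18], 0],
    [[0, 0.03, 0.18], 0],
    [[0, 0.03, 0.1], 0],
    [[0, 0.03, 0], 0],
  ],
)

```text
time: 7.05
tool_pos: [0.526, -0.1382, 0.1895]
ee_rot: [-3.138, -0.001, 1.385]
wrist_force: [0.2, -0.6, 0.3]
width: 0.0006
```

```bash
cat >> h.py <<'E'
def look(i):
    print(to([0,.02,.178])[1],robot.get_obs()['wrist_force'],robot.get_obs()['time'])
    snap('top','top%s'%i);snap('side','side%s'%i)
    a=cv2.imread('pics/top%s.png'%i)[155:195,268:328];b=cv2.imread('pics/side%s.png'%i)[145:185,290:330]
    a=cv2.resize(a,(600,400),interpolation=0);b=cv2.resize(b,(400,400),interpolation=0)
    m=np.hstack([a,b]); cv2.imwrite('pics/L%s.png'%i,cv2.resize(m,(800,320)))
E
python3 - <<'E'
from h import *
look(6); prof('top','top6');prof('side','side6')
E
```

```text
[0.00692478 0.0220848  0.18950392] [ 0.15796513 -0.58840716  0.25214566] 7.05
x mm [-16. -14. -12. -10.  -8.  -6.  -4.  -2.   0.   2.   4.   6.   8.  10.  12.  14.  16.]
0.225 [120. 125. 127. 103.  98. 114. 132. 150. 163. 165. 153. 139. 124. 114. 118. 128. 126.]
0.235 [122. 126. 116. 104.  97. 115. 133. 149. 163. 160. 150. 141. 124. 118. 128. 127. 126.]
0.25 [122. 128. 130. 127. 108.  86.  91. 141. 160. 163. 152. 141. 122. 107. 121. 125. 126.]
0.26 [127. 130. 132. 132. 108.  74. 117. 147. 162. 163. 153. 140. 124. 114. 116. 126. 127.]
0.265 [130. 131. 131. 131. 106.  88.  91. 137. 158. 164. 152. 140. 125. 110. 127. 135. 138.]
0.27 [127. 131. 131. 126. 111.  72.  86. 148. 164. 163. 152. 141. 123. 119. 134. 137. 139.]
0.28 [ 74.  72.  77. 114.  98.  80. 108. 138. 157. 164. 154. 141. 127. 112. 125. 135. 135.]
0.29 [ 70.  68.  65.  75.  99. 118. 135. 147. 151. 146. 140. 136. 116. 120. 136. 137. 138.]
0.3 [ 72.  70.  67.  58.  91. 120. 139. 150. 158. 160. 150. 134. 120. 113. 142. 155. 159.]
x mm [-16. -14. -12. -10.  -8.  -6.  -4.  -2.   0.   2.   4.   6.   8.  10.  12.  14.  16.]
0.225 [131. 119. 112. 109. 118. 126. 132. 139. 143. 143. 145. 149. 148. 146. 144. 144. 142.]
0.235 [160. 153. 142. 132. 126. 132. 138. 143. 146. 147. 150. 151. 151. 152. 155. 154. 153.]
0.25 [159. 157. 145. 130. 122. 123. 141. 158. 172. 178. 182. 185. 183. 179. 175. 172. 171.]
0.26 [139. 145. 137. 122. 105. 102. 110. 131. 153. 173. 181. 183. 183. 181. 176. 174. 172.]
0.265 [117. 125. 129. 116. 102.  97. 108. 131. 154. 172. 181. 184. 183. 180. 177. 174. 172.]
0.27 [ 96. 105. 109. 105.  94.  88. 105. 127. 154. 172. 181. 183. 183. 180. 177. 175. 173.]
0.28 [ 82.  87.  84.  83.  84.  91. 105. 130. 154. 173. 183. 184. 183. 181. 177. 173. 171.]
0.29 [ 81.  82.  86.  93. 101. 109. 122. 136. 155. 172. 179. 183. 182. 179. 176. 174. 173.]
0.3 [ 85.  85.  91. 102. 119. 137. 150. 161. 169. 176. 182. 180. 175. 168. 164. 161. 163.]
```

View pics/L6.png

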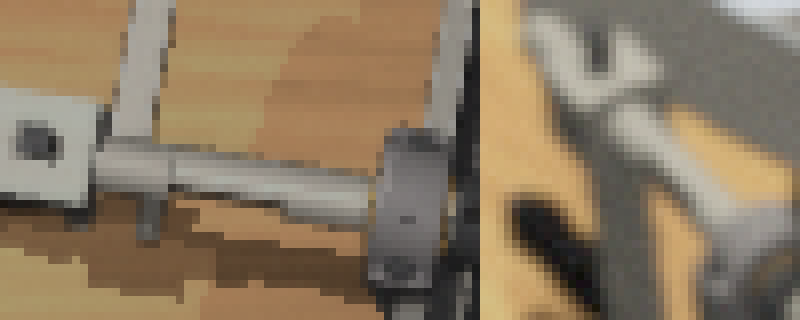

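The flat is now clearly visible at px (285–300, 178) on the -x side, nearly edge-on, with its centre at about -1.4 rad. I'll roll +1.0 first and then refine.

Emit:
servo_tool(
  rows=[
    [[0, -0.18, 0], 0],
    [[0, -0.18, 0.1], 0],
    [[0, -0.18, 0.16], 0],
    [[0, -0.18, 0.18], 0],
    [[0, -0.14, 0.18], 0],
    [[0, -0.1, 0.18], 0],
    [[0, -0.06, 0.18], 0],
    [[0, -0.02, 0.18], 0],
    [[0, 0, 0.18], 0],
    [[0, 0, 0.18], 0],
    [[0, 0, 0.1], 0],
    [[0, 0, 0], 0],
  ],
)

```text
time: 8.15
tool_pos: [0.5259, -0.1382, 0.1895]
ee_rot: [-3.138, -0.001, 1.385]
wrist_force: [0.3, -0.7, -0.2]
width: 0.0003
```

Run:
```python
from h import *
look(7); prof('top','top7');prof('side','side7')
```

```text
[0.00682622 0.02208598 0.18949347] [ 0.34093889 -0.66854869 -0.21091842] 8.15
x mm [-16. -14. -12. -10.  -8.  -6.  -4.  -2.   0.   2.   4.   6.   8.  10.  12.  14.  16.]
0.225 [120. 124. 126. 103.  98. 114. 130. 147. 160. 159. 152. 141. 124. 115. 119. 128. 127.]
0.235 [122. 126. 116. 104.  98. 115. 131. 146. 163. 161. 151. 141. 123. 116. 128. 127. 126.]
0.25 [122. 128. 129. 125. 121. 121. 124. 128. 129. 128. 128. 133. 120. 106. 121. 125. 126.]
0.26 [127. 131. 133. 128. 125. 125. 127. 128. 128. 127. 134. 135. 126. 116. 118. 126. 126.]
0.265 [130. 132. 131. 128. 125. 125. 128. 129. 128. 127. 130. 133. 126. 111. 127. 135. 138.]
0.27 [127. 131. 131. 129. 124. 125. 126. 127. 127. 126. 128. 137. 124. 121. 135. 137. 139.]
0.28 [ 74.  73.  77. 112. 123. 125. 126. 127. 128. 127. 133. 134. 128. 115. 127. 136. 136.]
0.29 [ 70.  68.  62.  74. 102. 124. 142. 151. 149. 141. 135. 132. 111. 115. 135. 137. 138.]
0.3 [ 72.  71.  67.  61.  92. 121. 143. 159. 165. 163. 151. 134. 112.  90. 134. 154. 160.]
x mm [-16. -14. -12. -10.  -8.  -6.  -4.  -2.   0.   2.   4.   6.   8.  10.  12.  14.  16.]
0.225 [130. 116. 113. 112. 120. 128. 135. 140. 143. 144. 146. 147. 148. 148. 146. 144. 144.]
0.235 [159. 152. 141. 131. 126. 132. 137. 142. 144. 145. 150. 153. 154. 154. 153. 155. 155.]
0.25 [161. 160. 157. 155. 151. 151. 156. 163. 171. 177. 180. 182. 181. 179. 176. 174. 173.]
0.26 [146. 155. 159. 162. 164. 165. 166. 167. 168. 170. 172. 173. 174. 175. 175. 174. 173.]
0.265 [126. 139. 151. 158. 164. 167. 168. 167. 166. 165. 167. 169. 170. 173. 175. 173. 173.]
0.27 [101. 121. 139. 153. 163. 168. 169. 168. 168. 168. 167. 168. 169. 170. 171. 172. 171.]
0.28 [ 92. 105. 124. 143. 158. 165. 167. 167. 167. 168. 169. 170. 171. 172. 173. 173. 170.]
0.29 [ 81.  86.  94. 111. 128. 139. 148. 153. 156. 161. 164. 167. 169. 171. 171. 173. 173.]
0.3 [ 85.  86.  92. 104. 122. 140. 151. 161. 167. 171. 172. 170. 167. 164. 164. 168. 168.]
```

View pics/L7.png

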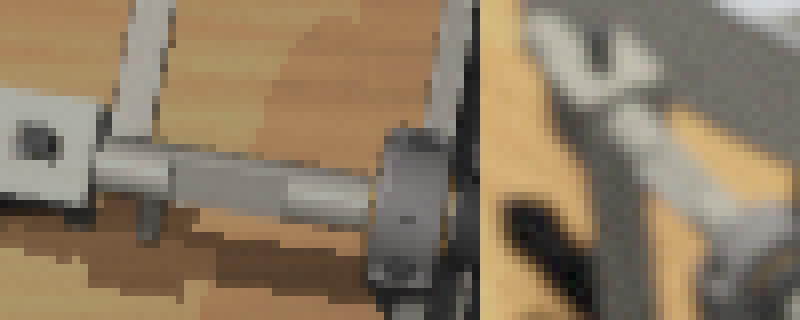

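```bash
cat >> h.py <<'E'
def rect(fn,y0=.262,half=.018,ylist=None):
    s=load(fn); g=cv2.imread('pics/'+fn+'.png').astype(np.float32)
    C=(s['world_from_camera'][:3,3]-[Q[0],Q[1],0])@Rz(Q[2]); v=C-[0,y0,.17]; b=np.arctan2(v[0],v[2])
    ts=np.arange(-half,half+1e-6,.001); e=np.array([np.cos(b),0,-np.sin(b)])
    res={}
    for nm,(a,c) in {'flat':(.250,.281),'round':(.222,.241),'end':(.291,.300)}.items():
        acc=0
        yy=np.linspace(a,c,40)
        for y in yy:
            p=proj(s,w(Q,np.array([0,y,.17])+ts[:,None]*e)).astype(np.float32)
            acc=acc+cv2.remap(g,p[:,0:1].copy(),p[:,1:2].copy(),1)[:,0]
        res[nm]=acc/len(yy)
    return b,ts*1000,res
def show(fn):
    b,ts,r=rect(fn); print(fn,'beta',b)
    print('t  ',ts.round().astype(int))
    for k,v in r.items(): print(k,'gray',v.mean(1).round().astype(int)); print(k,'R-B ',(v[:,2]-v[:,0]).round().astype(int))
E
python3 - <<'E'
from h import *
show('top7');show('side7');show('top6')
E
```

```text
top7 beta -0.18194201252783007
t   [-18 -17 -16 -15 -14 -13 -12 -11 -10  -9  -8  -7  -6  -5  -4  -3  -2  -1   0   1   2   3   4   5   6   7   8   9  10  11  12  13  14  15  16  17  18]
flat gray [ 97 112 120 121 122 122 122 124 125 125 124 124 125 125 126 127 127 127 127 127 126 128 131 135 135 131 123 117 117 121 127 130 132 133 133 134 134]
flat R-B  [60 68 72 72 72 71 67 59 46 31 20 15 13 12 12 11 11 12 12 12 12 12 12 13 13 13 16 25 40 55 66 71 72 73 73 73 72]
round gray [ 88 106 117 123 125 125 122 113 101  94  96 104 113 122 130 138 146 154 161 162 160 155 151 146 140 131 122 114 112 115 122 126 127 126 126 126 126]
round R-B  [55 66 73 76 77 77 74 65 49 32 20 14 12 12 12 13 12 12 11 12 13 14 14 13 13 13 15 25 40 56 67 73 76 77 77 77 77]
end gray [ 71  70  70  70  70  69  68  69  73  81  95 108 121 132 142 151 158 166 168 166 163 157 150 142 133 123 113 108 106 113 123 130 133 135 136 133 131]
end R-B  [19 19 18 18 17 17 17 14 13 11 11 10 11 12 13 13 11  9  8 10 13 13 13 13 12 12 12 19 27 34 39 43 46 47 47 46 44]
side7 beta -0.587297030492691
t   [-18 -17 -16 -15 -14 -13 -12 -11
[... 1300 characters left out ...]
33 134 134]
flat R-B  [60 68 72 72 72 72 72 73 74 73 64 49 33 21 15 12 12 11 11 11 12 14 14 14 13 13 15 24 39 55 65 70 72 72 73 73 72]
round gray [ 89 106 118 123 125 126 122 113 101  94  96 103 113 122 132 141 149 158 163 165 162 157 151 145 139 131 122 114 112 116 122 126 127 126 126 126 126]
round R-B  [55 66 73 76 77 77 75 65 49 32 20 14 11 11 12 13 13 13 12 11 12 13 14 13 13 13 15 25 40 56 67 73 76 77 77 77 78]
end gray [ 76  72  71  70  70  69  69  69  71  77  92 107 119 128 137 144 150 155 158 158 158 154 149 142 133 124 117 116 118 124 130 133 134 135 136 133 131]
end R-B  [20 19 18 17 17 17 16 14 12 10 10 10 11 12 13 14 14 15 15 15 15 15 14 13 12 11 11 20 30 39 42 44 46 47 48 46 44]
```

Emit:
servo_tool(
  rows=[
    [[0, -0.13, 0], 0],
    [[0, -0.13, 0.1], 0],
    [[0, -0.13, 0.16], 0],
    [[0, -0.13, 0.18], 0],
    [[0, -0.1, 0.18], 0],
    [[0, -0.07, 0.18], 0],
    [[0, -0.04, 0.18], 0],
    [[0, -0.02, 0.18], 0],
    [[0, -0.02, 0.18], 0],
    [[0, -0.02, 0.18], 0],
    [[0, -0.02, 0.1], 0],
    [[0, -0.02, 0], 0],
  ],
)

```text
time: 9.25
tool_pos: [0.5241, -0.1378, 0.1899]
ee_rot: [-3.139, -0.0, 1.385]
wrist_force: [0.1, 1.0, -0.8]
width: 0.0004
```

Run:
```python
from h import *
look(8); show('top8');show('side8')
```

```text
[0.0050733  0.02208469 0.18991511] [ 0.05526687  0.95315272 -0.76324477] 9.25
top8 beta -0.18194201252783007
t   [-18 -17 -16 -15 -14 -13 -12 -11 -10  -9  -8  -7  -6  -5  -4  -3  -2  -1   0   1   2   3   4   5   6   7   8   9  10  11  12  13  14  15  16  17  18]
flat gray [ 97 113 121 124 125 124 117 108 100  96 101 117 134 145 150 152 153 154 155 156 156 156 156 156 156 156 154 148 139 133 132 133 133 133 133 134 134]
flat R-B  [60 68 73 74 73 72 67 58 44 30 19 14 13 13 13 14 14 14 14 14 15 15 15 15 14 14 17 25 40 54 64 70 72 72 73 72 72]
round gray [ 89 106 118 123 125 126 123 115 104  96  98 105 114 122 129 137 145 154 161 163 161 156 150 144 137 129 120 113 112 116 122 126 127 126 126 126 126]
round R-B  [55 66 73 76 77 78 75 66 50 34 21 15 12 11 12 12 13 13 12 12 13 13 14 13 13 13 15 25 40 55 67 73 76 77 78 78 78]
end gray [ 72  71  71  70  70  69  69  72  77  84  96 110 122 130 138 145 149 153 154 154 154 151 146 140 133 124 117 117 119 126 130 133 133 134 135 133 131]
end R-B  [18 18 18 17 17 17 17 15 13 11 11 11 12 12 13 13 14 14 14 14 14 14 14 13 13 12 12 20 31 39 42 44 46 4
[... 344 characters left out ...]
71 170 169]
flat R-B  [81 84 85 87 87 86 83 77 68 57 45 33 25 20 17 16 17 17 17 16 17 17 18 20 23 27 34 42 52 61 71 79 84 88 90 90 90]
round gray [128 126 124 121 118 115 114 113 113 115 118 122 126 129 133 136 140 143 146 148 150 152 154 156 157 158 159 159 159 160 160 161 162 163 163 163 162]
round R-B  [49 47 45 44 42 39 36 32 27 22 18 15 13 11 10 10  9 10 10 11 11 11 11 11 12 13 15 18 22 25 29 33 37 41 45 49 54]
end gray [ 81  81  82  82  83  84  85  87  91  98 108 119 130 140 148 155 161 164 166 166 166 166 166 165 164 162 160 158 156 155 155 155 156 156 156 152 147]
end R-B  [ 8  8  9  9  9  9 10 10 10 11 12 13 14 15 16 16 17 17 17 17 17 17 18 19 21 24 29 36 45 54 63 70 75 79 80 78 74]
```

View pics/L8.png

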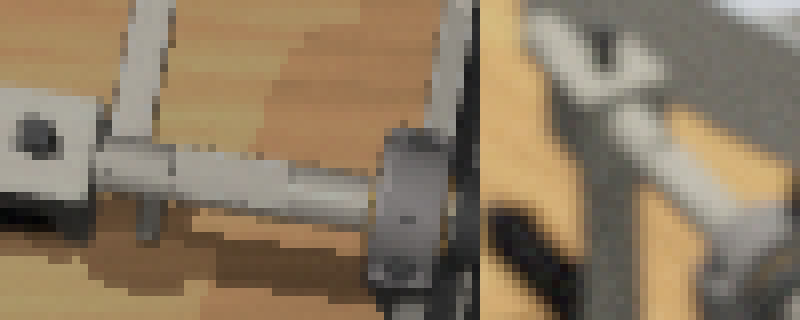

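Run:
```python
from h import *
for a,ref in(('top8','top5'),('side8','side1')):
    b,t,r=rect(a); _,_,r0=rect(ref); A=r['flat'].mean(1); B=r0['flat'].mean(1)
    print(a); print(t.round().astype(int)); print(A.round().astype(int)); print(B.round().astype(int))
    print(r0['flat'][:,2].astype(int)-r0['flat'][:,0].astype(int))
```

```text
top8
[-18 -17 -16 -15 -14 -13 -12 -11 -10  -9  -8  -7  -6  -5  -4  -3  -2  -1   0   1   2   3   4   5   6   7   8   9  10  11  12  13  14  15  16  17  18]
[ 97 113 121 124 125 124 117 108 100  96 101 117 134 145 150 152 153 154 155 156 156 156 156 156 156 156 154 148 139 133 132 133 133 133 133 134 134]
[ 97 112 121 124 125 123 117 108  99  95  98 108 118 127 135 142 150 157 163 164 160 149 127 106 101 108 114 114 115 121 127 130 132 132 133 133 134]
[59 69 73 74 74 72 68 58 44 30 19 14 12 12 13 12 13 12 12 12 12 12 10  8  9 10 14 25 40 55 66 70 72 73 73 73 72]
side8
[-18 -17 -16 -15 -14 -13 -12 -11 -10  -9  -8  -7  -6  -5  -4  -3  -2  -1   0   1   2   3   4   5   6   7   8   9  10  11  12  13  14  15  16  17  18]
[145 149 152 154 154 153 149 143 137 132 129 130 134 141 150 159 167 173 178 181 183 184 185 185 185 184 183 182 180 178 176 174 172 171 171 170 169]
[146 149 152 154 154 152 149 143 137 132 129 129 133 139 146 153 160 167 172 176 179 182 183 184 184 183 181 179 177 174 170 165 160 155 151 146 142]
[80 83 85 87 87 87 83 77 68 58 44 34 25 20 18 17 17 17 17 18 17 18 18 19 21 25 30 38 45 54 63 71 77 80 81 80 79]
```

The flat now faces up, with an estimated angle of about +0.1 rad. A small back-roll should take that out.

Emit:
servo_tool(
  rows=[
    [[0, -0.05, 0], 0],
    [[0, -0.05, 0.1], 0],
    [[0, -0.05, 0.16], 0],
    [[0, -0.05, 0.18], 0],
    [[0, -0.06, 0.18], 0],
    [[0, -0.068, 0.18], 0],
    [[0, -0.068, 0.18], 0],
    [[0, -0.068, 0.1], 0],
    [[0, -0.068, 0], 0],
    [[0, -0.068, 0], 0],
  ],
)

```text
time: 10.18
tool_pos: [0.5199, -0.1373, 0.1918]
ee_rot: [3.141, 0.0, 1.385]
wrist_force: [-0.0, -0.2, 0.9]
width: 0.0003
```

Run:
```python
from h import *
look(9)
for a,ref in(('top9','top5'),):
    b,t,r=rect(a); _,_,r0=rect(ref); A=r['flat'].mean(1); B=r0['flat'].mean(1)
    print(a); print(t.round().astype(int)); print(A.round().astype(int)); print(B.round().astype(int)); print(((A-B)/(A[18]-B)).round(2)[8:17])
```

```text
[0.00077777 0.02190205 0.1917842 ] [-0.04538683 -0.21697089  0.88151968] 10.1833
top9
[-18 -17 -16 -15 -14 -13 -12 -11 -10  -9  -8  -7  -6  -5  -4  -3  -2  -1   0   1   2   3   4   5   6   7   8   9  10  11  12  13  14  15  16  17  18]
[ 97 112 121 124 125 123 117 108 100  96 100 113 128 140 145 147 148 150 151 152 152 152 152 152 152 152 150 145 137 132 131 132 133 133 133 133 134]
[ 97 112 121 124 125 123 117 108  99  95  98 108 118 127 135 142 150 157 163 164 160 149 127 106 101 108 114 114 115 121 127 130 132 132 133 133 134]
[ 0.02  0.02  0.04  0.13  0.32  0.54  0.62  0.53 -1.34]
```

```bash
cat >> h.py <<'E'
def edge(fn,ref='top5'):
    from scipy.optimize import least_squares
    from scipy.stats import norm
    b,t,r=rect(fn); _,_,r0=rect(ref)
    out=[]
    for ch in (0,1,2,None):
        A,B=[(v['flat'].mean(1) if ch is None else v['flat'][:,ch]) for v in (r,r0)]
        m=(t>-9.5)&(t<0.5); 
        f=lambda q:(B+(q[1]+q[2]*t-B)*norm.cdf((t-q[0])/q[3])-A)[m]
        s=least_squares(f,[-6,150,.5,1.8]); e=s.x[0]-.1
        out.append((round(e,2),round(float(.927+b*-1*-1-b*0 - 0),3) if 0 else round(float(np.arcsin(e/10)+.927+b),3),s.x.round(2),round(np.abs(s.fun).max(),1)))
    print(fn); [print('  edge,theta',o) for o in out]
E
python3 - <<'E'
from h import *
edge('top8');edge('top9')
E
```

```text
top8
  edge,theta (np.float64(-6.19), 0.077, array([ -6.09, 147.2 ,   1.01,   1.22]), np.float64(0.3))
  edge,theta (np.float64(-6.22), 0.073, array([ -6.12, 156.51,   1.11,   1.23]), np.float64(0.2))
  edge,theta (np.float64(-6.23), 0.073, array([ -6.13, 161.63,   1.28,   1.28]), np.float64(0.2))
  edge,theta (np.float64(-6.21), 0.074, array([ -6.11, 155.11,   1.13,   1.24]), np.float64(0.2))
top9
  edge,theta (np.float64(-5.82), 0.124, array([ -5.72, 143.16,   1.18,   1.31]), np.float64(0.9))
  edge,theta (np.float64(-5.87), 0.117, array([ -5.77, 151.95,   1.27,   1.28]), np.float64(0.9))
  edge,theta (np.float64(-5.9), 0.114, array([ -5.8 , 157.25,   1.4 ,   1.3 ]), np.float64(0.8))
  edge,theta (np.float64(-5.86), 0.118, array([ -5.76, 150.79,   1.29,   1.29]), np.float64(0.9))
```

View pics/L9.png

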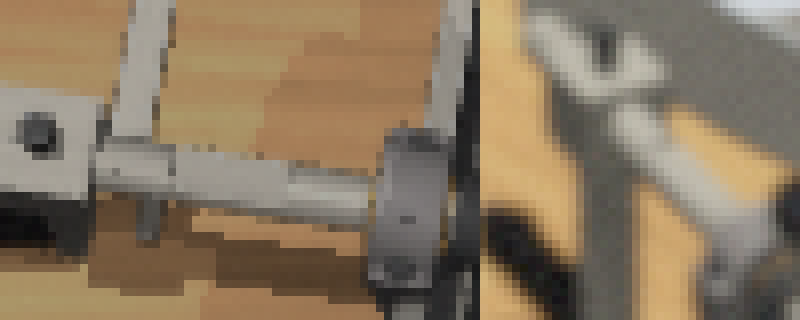

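Emit:
servo_tool(
  rows=[
    [[0, 0.02, 0], 0],
    [[0, 0.02, 0.1], 0],
    [[0, 0.02, 0.16], 0],
    [[0, 0.02, 0.19], 0],
    [[0, 0.02, 0.19], 0],
    [[0, 0.0, 0.19], 0],
    [[0, -0.02, 0.19], 0],
    [[0, -0.02, 0.19], 0],
    [[0, -0.02, 0.1], 0],
    [[0, -0.02, 0], 0],
    [[0, -0.02, 0], 0],
  ],
)

```text
time: 11.2
tool_pos: [0.5184, -0.137, 0.1919]
ee_rot: [3.141, 0.0, 1.385]
wrist_force: [0.1, 0.9, 0.6]
width: 0.0008
```

Run:
```python
from h import *
look(10); edge('top10')
```

```text
[-0.00075157  0.02187777  0.19189556] [0.10981393 0.91506306 0.59474485] 11.2
top10
  edge,theta (np.float64(-6.07), 0.093, array([ -5.97, 145.56,   0.93,   1.23]), np.float64(0.4))
  edge,theta (np.float64(-6.14), 0.084, array([ -6.04, 155.18,   1.26,   1.21]), np.float64(0.4))
  edge,theta (np.float64(-6.15), 0.083, array([ -6.05, 160.18,   1.28,   1.25]), np.float64(0.3))
  edge,theta (np.float64(-6.12), 0.087, array([ -6.02, 153.64,   1.16,   1.23]), np.float64(0.4))
```

View pics/L10.png

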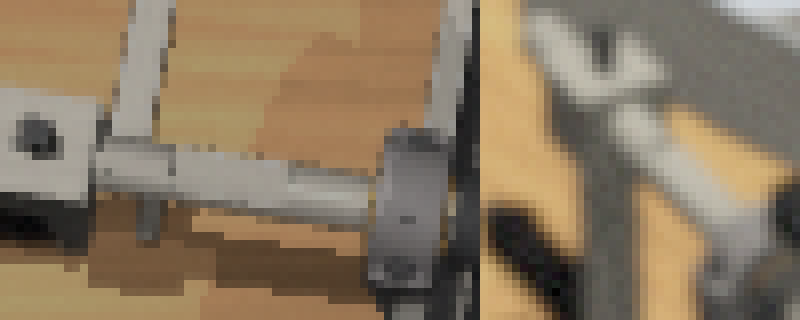

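Emit:
servo_tool(
  rows=[
    [[0, 0.035, 0], 0],
    [[0, 0.035, 0.1], 0],
    [[0, 0.035, 0.16], 0],
    [[0, 0.035, 0.19], 0],
    [[0, 0.035, 0.19], 0],
    [[0, 0.01, 0.19], 0],
    [[0, -0.02, 0.19], 0],
    [[0, -0.02, 0.19], 0],
    [[0, -0.02, 0.1], 0],
    [[0, -0.02, 0], 0],
    [[0, -0.02, 0], 0],
  ],
)

```text
time: 12.22
tool_pos: [0.5168, -0.1367, 0.1918]
ee_rot: [3.141, 0.0, 1.385]
wrist_force: [1.1, -0.3, 0.4]
width: 0.0004
```

Run:
```python
from h import *
look(11); edge('top11')
```

```text
[-0.00237489  0.02192016  0.19182917] [ 1.08455383 -0.27267768  0.43955141] 12.2167
top11
  edge,theta (np.float64(-6.44), 0.045, array([ -6.34, 149.19,   1.06,   1.11]), np.float64(0.3))
  edge,theta (np.float64(-6.45), 0.043, array([ -6.35, 158.77,   1.25,   1.12]), np.float64(0.4))
  edge,theta (np.float64(-6.45), 0.043, array([ -6.35, 163.87,   1.37,   1.16]), np.float64(0.6))
  edge,theta (np.float64(-6.45), 0.044, array([ -6.35, 157.28,   1.23,   1.13]), np.float64(0.4))
```

View pics/L11.png

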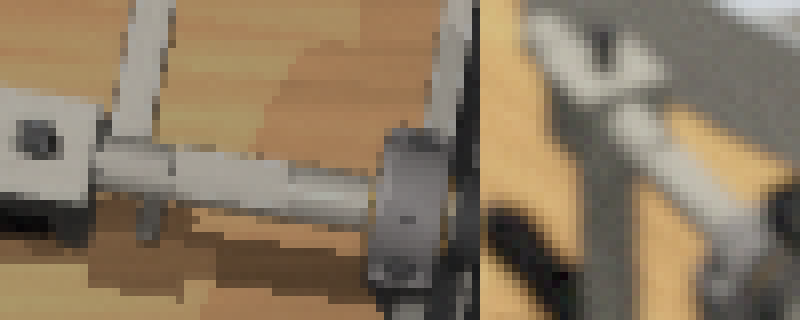

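Emit:
servo_tool(
  rows=[
    [[0, 0, -0.5], 0],
    [[0.5, 0, -0.85], 0],
    [[1, 0, -0.85], 0],
    [[1, 0, -0.85], 0],
  ],
  grip=-1,
)

```text
time: 12.65
tool_pos: [0.5326, -0.0532, 0.2608]
ee_rot: [3.139, -0.003, 1.39]
wrist_force: [-0.4, 0.1, 0.3]
width: 0.024
```

Emit:
servo_tool(
  rows=[
    [[0.5, 0, 0], 0],
    [[1, 0, 0], 0],
    [[1, 0, 0], 0],
  ],
)

```text
time: 12.9
tool_pos: [0.546, 0.0265, 0.2572]
ee_rot: [-3.138, -0.003, 1.392]
wrist_force: [-0.1, -0.5, -0.1]
width: 0.0438
```

Emit:
servo_tool(
  rows=[
    [[0.5, 0, 0], 0],
    [[1, 0, 0], 0],
    [[1, 0, 0], 0],
  ],
)

```text
time: 13.15
tool_pos: [0.5607, 0.1046, 0.2568]
ee_rot: [-3.138, -0.002, 1.392]
wrist_force: [-0.7, -0.5, 0.5]
width: 0.0634
```

Emit:
servo_tool(
  rows=[
    [[0.4, 0, 0], 0],
    [[0.8, 0, 0], 0],
    [[0.8, 0, 0], 0],
    [[0.8, 0, 0], 0],
  ],
)

```text
time: 13.48
tool_pos: [0.5723, 0.1624, 0.2572]
ee_rot: [-3.139, 0.002, 1.387]
wrist_force: [-1.4, -0.5, 0.6]
width: 0.0906
```

Run:
```python
from h import *
print(to([0,.33,.151]), tool()[2]['width'])
s=snap('top','top12'); snap('side','side12')
cv2.imwrite('pics/L12.png',np.hstack([cv2.resize(cv2.imread('pics/top12.png')[130:230,220:320],(400,400)),cv2.resize(cv2.imread('pics/side12.png')[110:210,260:360],(400,400))]))
```

```text
(array([0.052, 0.027, 1.327]), array([-0.00185565,  0.32609632,  0.25718017]), array([-3.13875596,  0.00211933,  1.38718088])) 0.09063574729086354
```

View pics/L12.png

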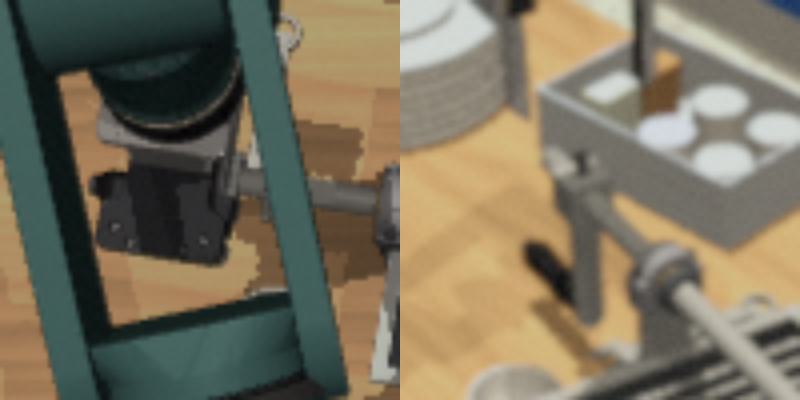

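Emit:
servo_tool(
  rows=[
    [[0.05, 0.027, 0.2], 0],
    [[0.05, 0.027, 0.6], 0],
    [[0.05, 0.027, 1], 0],
    [[0.05, 0.027, 1], 0],
  ],
)

```text
time: 13.92
tool_pos: [0.5712, 0.163, 0.1706]
ee_rot: [-3.128, 0.006, 1.383]
wrist_force: [-0.6, 0.5, -1.2]
width: 0.0941
```

Emit:
servo_tool(
  rows=[
    [[0, 0, 0.15], 0],
    [[0, 0, 0.32], 0],
    [[0, 0, 0.32], 0],
    [[0, 0, 0.32], 0],
  ],
)

```text
time: 14.25
tool_pos: [0.5762, 0.1652, 0.1548]
ee_rot: [3.14, -0.0, 1.384]
wrist_force: [-0.6, 0.3, -0.0]
width: 0.0936
```

Run:
```python
from h import *
print(to([0,.33,.151]), tool()[2]['width'],tool()[2]['wrist_force'])
snap('side','side13')
cv2.imwrite('pics/L13.png',cv2.resize(cv2.imread('pics/side13.png')[110:210,260:360],(600,600)))
```

```text
(array([ 0.006, -0.019,  0.048]), array([0.00148596, 0.32954168, 0.15482433]), array([ 3.13998792, -0.00038728,  1.38420534])) 0.09363810154327497 [-0.63555516  0.26717359 -0.00694708]
```

View pics/L13.png

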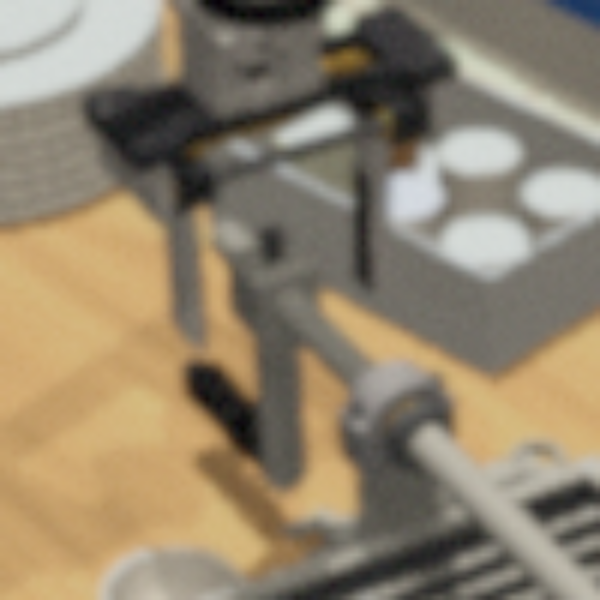

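Emit:
servo_tool(
  rows=[
    [[0.006, -0.018, 0.04], 0],
    [[0.006, -0.018, 0.045], 0],
    [[0.006, -0.018, 0.045], 0],
  ],
)

```text
time: 14.55
tool_pos: [0.5746, 0.1666, 0.1507]
ee_rot: [3.14, -0.0, 1.385]
wrist_force: [0.1, -0.2, -0.4]
width: 0.0942
```

Emit:
servo_tool(
  rows=[
    [[0, 0, 0], 0],
    [[0, 0, 0], 0],
    [[0, 0, 0], 0],
    [[0, 0, 0], 0],
    [[0, 0, 0], 0],
    [[0, 0, 0], 0],
    [[0, 0, 0], 0],
    [[0, 0, 0], 0],
    [[0, 0, 0], 0],
    [[0, 0, 0], 0],
  ],
  grip=1,
)

```text
time: 15.38
tool_pos: [0.5742, 0.1665, 0.1499]
ee_rot: [-3.141, 0.0, 1.385]
wrist_force: [-0.9, 0.4, 0.3]
width: 0.0361
```

Run:
```python
from h import *
print(to([0,.33,.151]), tool()[2]['width'],tool()[2]['wrist_force'],tool()[2]['wrist_torque'])
snap('top','top14');snap('side','side14')
cv2.imwrite('pics/L14.png',np.hstack([cv2.resize(cv2.imread('pics/top14.png')[130:230,220:320],(400,400)),cv2.resize(cv2.imread('pics/side14.png')[120:195,270:345],(400,400))]))
```

```text
(array([-0.005,  0.01 , -0.014]), array([-0.00078423,  0.33043787,  0.14986233]), array([-3.14134273,  0.00009235,  1.38499859])) 0.036116059460646444 [-0.91893178  0.35718531  0.27252679] [-0.02858441  0.02362541 -0.02857878]
```

View pics/L14.png

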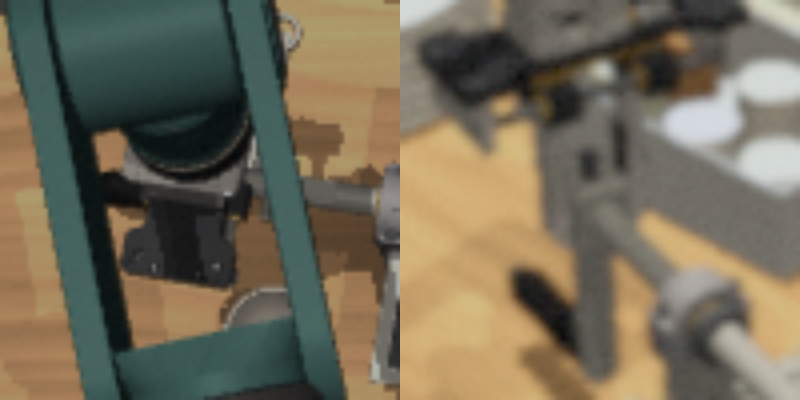

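Run:
```python
from h import *
cv2.imwrite('pics/L14b.png',cv2.resize(cv2.imread('pics/top14.png')[165:195,275:325],(800,480),interpolation=0))
for a in('top11','top14','side11','side14'):
    b,t,r=rect(a); print(a); print(r['flat'].mean(1).round().astype(int)); print(r['end'].mean(1).round().astype(int)); 
prof('t','top14',ys=(.225,.235,.245,.25,.255,.26,.265,.27)); prof('t','top11',ys=(.225,.235,.245,.25,.255,.26,.265,.27))
```

```text
top11
[ 97 112 119 120 122 123 120 111 101  95 102 119 138 148 152 154 155 156 157 158 159 159 159 159 159 158 156 148 137 131 131 132 132 133 133 134 134]
[ 72  71  71  70  72  75  77  77  79  84  96 110 121 130 138 144 148 151 152 153 154 151 146 140 132 123 116 116 118 126 130 133 134 135 135 133 131]
top14
[ 77  77  77  77  77  76  75  73  71  71  73  77  82  85  86  87  88  88  89  89  89  89  88  87  87  89  91  92  95  99 103 107 111 113 114 115 116]
[70 69 68 68 68 68 68 67 66 66 69 72 74 76 78 80 83 86 86 85 85 85 84 84 83 83 83 83 84 86 87 88 88 89 88 88 88]
side11
[149 152 155 156 155 153 150 144 138 133 130 131 135 142 151 159 167 173 178 181 183 184 184 184 184 184 183 181 179 178 176 175 173 172 171 170 170]
[ 82  81  81  81  82  83  84  87  93 101 110 121 131 141 148 154 159 163 165 166 167 168 167 166 165 164 161 159 158 157 157 158 159 158 157 153 148]
side14
[132 135 138 140 141 140 136 131 126 119 112 106 104 104 106 109 112 114 116 118 119 120 121 124 127 133 139 147 154 160 164 167 169 170 171 170 169]
[ 80  81  82  83  84  84  83  83  83  84  87  92  96 101 105 
[... 1020 characters left out ...]
. 145. 158. 159. 150. 137. 122. 114. 119. 128. 127.]
0.235 [121. 126. 116. 105. 100. 115. 130. 144. 162. 161. 151. 138. 121. 116. 128. 127. 126.]
0.245 [126. 128. 125.  95. 100. 115. 130. 146. 158. 162. 147. 134. 122. 117. 121. 125. 126.]
0.25 [122. 128. 116.  92. 103. 127. 148. 154. 158. 158. 155. 155. 150. 141. 129. 126. 126.]
0.255 [125. 130. 115. 100.  95. 139. 154. 156. 157. 158. 158. 157. 161. 147. 130. 126. 126.]
0.26 [127. 131. 131. 105. 113. 150. 154. 156. 157. 158. 158. 158. 157. 129. 119. 124. 126.]
0.265 [128. 131. 121.  92. 102. 124. 149. 154. 157. 159. 159. 159. 152. 134. 135. 136. 137.]
0.27 [126. 131. 119. 106.  99. 132. 151. 155. 157. 159. 160. 159. 156. 148. 139. 138. 138.]
```

View pics/L14b.png

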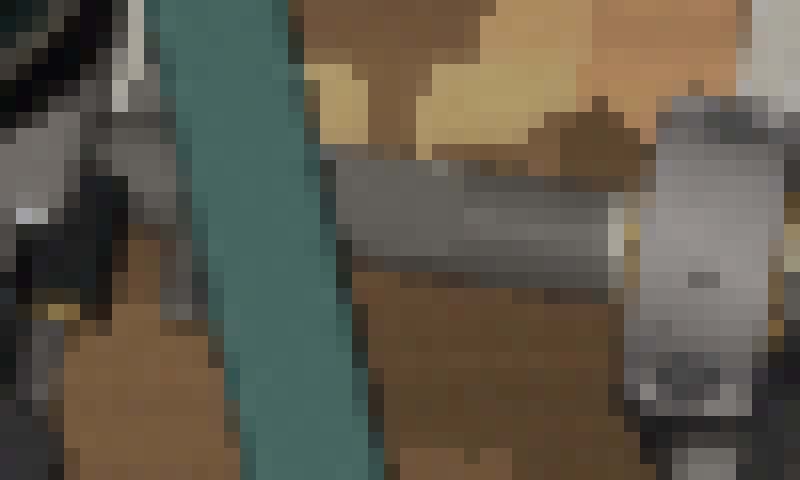

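Run:
```python
from h import *
from h import prof
s=load('top11')
a=cv2.imread('pics/top11.png')[155:195,255:295]; cv2.imwrite('pics/L11b.png',cv2.resize(a,(640,640),interpolation=2))
for th in (0,.1,.2):
  R=np.array([[np.cos(th),0,np.sin(th)],[0,1,0],[-np.sin(th),0,np.cos(th)]])
  P=np.array([[18,18,18],[18,-18,18],[-18,-18,18],[-18,18,18],[0,0,36],[-18,-18,-18],[-18,18,-18]])/1000@R.T+[0,.33,.169]
  print(th,((proj(s,w(Q,P))-[255,155]+.5)*16).round().tolist())
```

```text
0 [[213.0, 169.0], [423.0, 202.0], [387.0, 409.0], [176.0, 376.0], [289.0, 267.0], [405.0, 447.0], [201.0, 415.0]]
0.1 [[216.0, 162.0], [425.0, 195.0], [388.0, 396.0], [177.0, 363.0], [292.0, 246.0], [402.0, 455.0], [198.0, 422.0]]
0.2 [[219.0, 156.0], [428.0, 189.0], [389.0, 383.0], [178.0, 349.0], [297.0, 226.0], [400.0, 461.0], [195.0, 429.0]]
```

View pics/L11b.png

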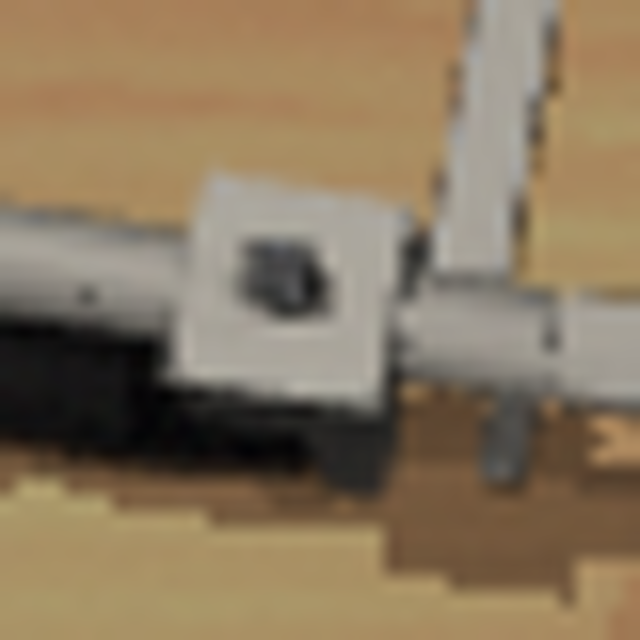

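Run:
```python
from h import *
s=load('top11'); g=cv2.imread('pics/top11.png').astype(np.float32).mean(2)
def yp(x,z,ys):
    p=proj(s,w(Q,np.c_[ys*0+x,ys,ys*0+z])).astype(np.float32); return cv2.remap(g,p[:,0:1].copy(),p[:,1:2].copy(),1).ravel()
ys=np.arange(.235,.2961,.001)
A=np.mean([yp(x,.176,ys) for x in(.004,.005,.006,.007)],0); 
for y,a in zip(ys,A): print(int(round(y*1000)),int(a),end='; ')
print()
ys=np.arange(.300,.361,.001)
A=np.mean([yp(x,.187,ys) for x in(-.014,-.012,.010,.012)],0)
for y,a in zip(ys,A): print(int(round(y*1000)),int(a),end='; ')
```

```text
235 132; 236 133; 237 132; 238 131; 239 131; 240 132; 241 133; 242 133; 243 133; 244 132; 245 128; 246 125; 247 122; 248 134; 249 145; 250 154; 251 155; 252 157; 253 158; 254 158; 255 159; 256 159; 257 158; 258 158; 259 157; 260 157; 261 157; 262 157; 263 157; 264 156; 265 156; 266 156; 267 157; 268 157; 269 157; 270 158; 271 159; 272 160; 273 159; 274 159; 275 158; 276 158; 277 157; 278 157; 279 157; 280 157; 281 156; 282 156; 283 156; 284 155; 285 155; 286 151; 287 138; 288 126; 289 122; 290 123; 291 124; 292 124; 293 125; 294 127; 295 127; 296 128; 
300 121; 301 123; 302 121; 303 119; 304 119; 305 122; 306 126; 307 127; 308 123; 309 107; 310 83; 311 67; 312 67; 313 87; 314 118; 315 144; 316 158; 317 163; 318 164; 319 165; 320 165; 321 165; 322 164; 323 164; 324 164; 325 165; 326 165; 327 165; 328 164; 329 163; 330 163; 331 162; 332 163; 333 163; 334 163; 335 163; 336 163; 337 163; 338 163; 339 163; 340 164; 341 164; 342 164; 343 164; 344 164; 345 164; 346 164; 347 162; 348 152; 349 136; 350 116; 351 103; 352 93; 353 87; 354 86; 355 86; 356 86; 357 86; 358 86; 359 87; 360 86;
```

Run:
```python
from h import *
s=load('top0')
for n,uv,z in(('ramekin',(288.5,214),.04),):
    print(n,(onz(s,uv,z)-[Q[0],Q[1],0])@Rz(Q[2]))
```

```text
ramekin [-0.09175714  0.28198183  0.04      ]
```

Emit:
servo_tool(
  rows=[
    [[0, 0, -0.01], 0],
    [[-0.05, 0, -0.01], 0],
    [[-0.1, 0, -0.01], 0],
    [[-0.15, 0, -0.01], 0],
    [[-0.2, 0, -0.01], 0],
    [[-0.2, 0, -0.01], 0],
  ],
)

```text
time: 15.98
tool_pos: [0.5708, 0.1492, 0.1499]
ee_rot: [-3.14, 0.002, 1.384]
wrist_force: [-0.2, -0.9, -5.0]
width: 0.0358
```

Emit:
servo_tool(
  rows=[
    [[-0.08, 0, 0], 0],
    [[-0.16, 0, 0], 0],
    [[-0.24, 0, 0], 0],
    [[-0.32, 0.001, 0], 0],
    [[-0.4, 0.001, 0], 0],
    [[-0.48, 0.002, 0], 0],
    [[-0.54, 0.002, 0], 0],
    [[-0.58, 0.002, 0], 0],
    [[-0.58, 0.002, 0], 0],
    [[-0.58, 0.002, 0], 0],
  ],
)

```text
time: 16.82
tool_pos: [0.5629, 0.1051, 0.1507]
ee_rot: [3.142, -0.0, 1.385]
wrist_force: [-0.2, 0.1, -5.8]
width: 0.0361
```

Run:
```python
from h import *
o=tool()[2];print(to([0,.2664,.151]), o['width'],o['wrist_force'],o['wrist_torque'],o['time'])
snap('top','top15');snap('side','side15')
cv2.imwrite('pics/L15.png',np.hstack([cv2.resize(cv2.imread('pics/top15.png')[145:205,255:315],(400,400),interpolation=2),cv2.resize(cv2.imread('pics/side15.png')[130:190,280:340],(400,400),interpolation=2)]))
```

```text
(array([-0.02 ,  0.009, -0.003]), array([-0.00074435,  0.26801257,  0.15072823]), array([ 3.1415168 , -0.00033001,  1.38467343])) 0.03608992287148299 [-0.18577728  0.10054154 -5.81175564] [-0.0601711  -0.05588808  0.0178204 ] 16.8167
```

View pics/L15.png

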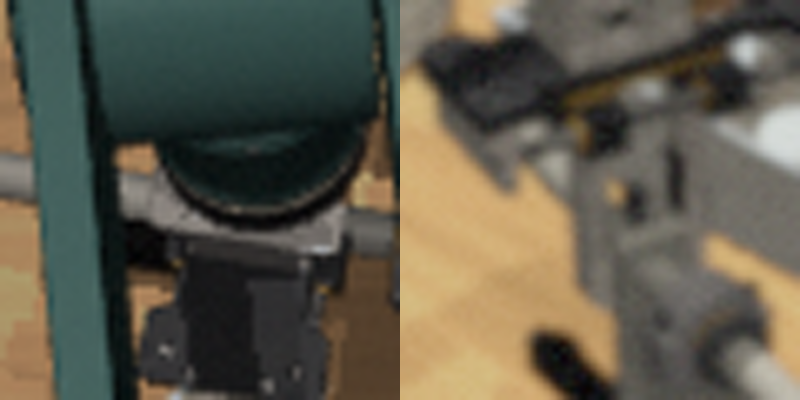

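Emit:
servo_tool(
  rows=[
    [[-0.01, 0.005, 0], 0],
    [[-0.02, 0.009, 0], 0],
    [[-0.02, 0.009, 0], 0],
    [[-0.02, 0.009, 0], 0],
  ],
)

```text
time: 17.25
tool_pos: [0.5634, 0.1035, 0.1506]
ee_rot: [3.142, 0.0, 1.385]
wrist_force: [-1.0, 0.7, -5.6]
width: 0.0363
```

Run:
```python
from h import *
o=tool()[2];print(to([0,.2664,.151]), o['width'],o['wrist_force'],o['time'])
snap('top','top16');snap('side','side16')
print(proj(load('side11'),w(Q,[[0,-.15,.17],[0,-.034,.17]])),proj(load('top11'),w(Q,[[0,-.15,.17],[0,-.034,.17]])))
R=lambda f,a,b,c,d:cv2.resize(cv2.imread('pics/%s.png'%f)[b:d,a:c],(400,260),interpolation=2)
v=np.vstack([np.hstack([R('top11',395,170,465,215),R('top16',395,170,465,215)]),np.hstack([R('side11',360,205,430,250),R('side16',360,205,430,250)])])
cv2.imwrite('pics/L16.png',v)
```

```text
(array([-0.002,  0.   , -0.005]), array([-0.00002585,  0.26654066,  0.15063664]), array([3.1415914 , 0.00004762, 1.38513243])) 0.0362694898351013 [-0.99034175  0.68908308 -5.55637023] 17.25
[[399.15004029 253.17632782]
 [372.04302129 225.59211538]] [[447.38157379 201.32205409]
 [405.22734292 194.63774441]]
```

View pics/L16.png

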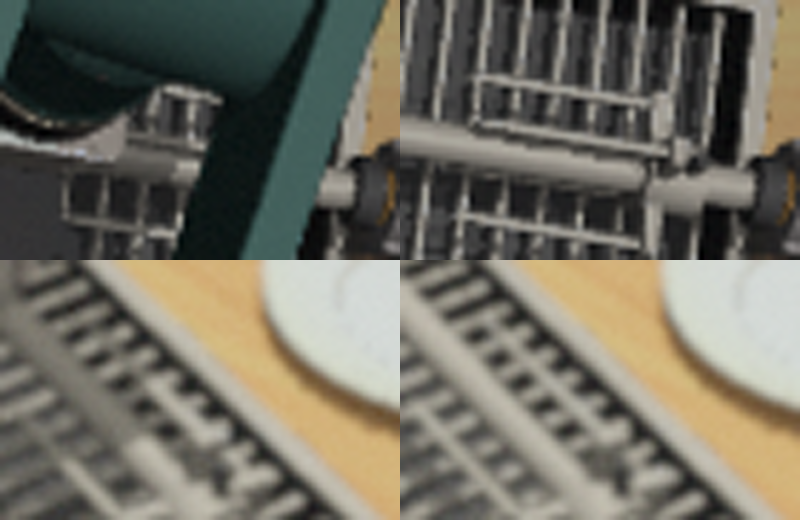

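Run:
```python
from h import *
s=load('side16')
im=cv2.resize(cv2.imread('pics/side16.png')[130:190,280:340],(780,780),interpolation=2)[:600]
def d(P,c):
    for u in proj(s,w(Q,P)): 
        q=((u-[280,130]+.5)*13).astype(int); print(q); cv2.circle(im,tuple(int(k) for k in q),3,c,-1)
d([[0,.2674,.206],[0,.2674,.188]],(0,0,255))
d(np.array([[a*.018,.2674+b*.018,.17+c*.018] for a in(-1,1) for b in (-1,) for c in(-1,1)]),(0,255,0))
cv2.imwrite('pics/L16b.png',im)
```

```text
[458 366]
[460 431]
[434 623]
[429 494]
[571 575]
[568 446]
```

View pics/L16b.png

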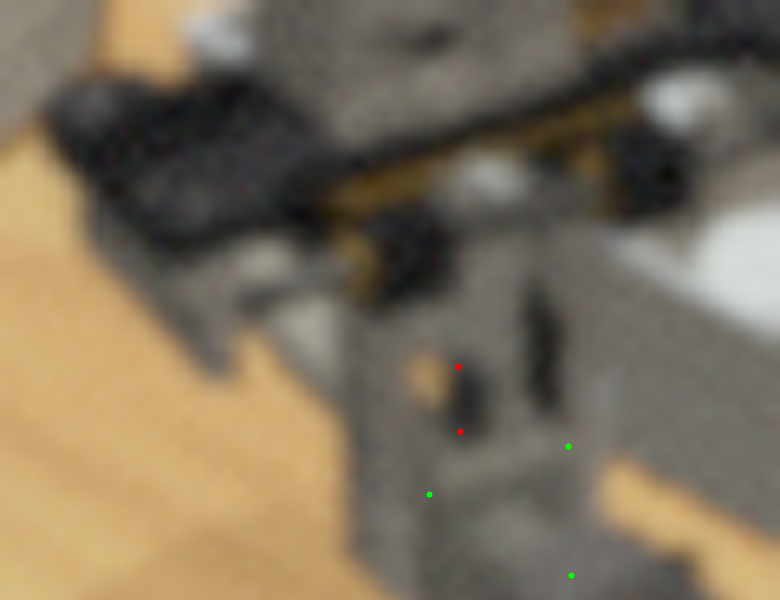

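Run:
```python
from h import *
o=robot.get_obs(); print(o['time'],o['width'],o['wrist_force'])
print(robot.close_job())
```

```text
17.35 0.0356565481053774 [ 0.12539834 -0.58862476 -5.60458436]
the job is handed in; nothing more can be done
None
```

The crank is on the flat with its set screw upright, the boss is held in the gripper, and the job was handed in at about 17.4 s.

I rolled the spit with the closed fingertips until the flat was on top. I then gripped the boss by its two side faces, lifted it about 0.8 mm so the bore ran clear of the bar, and slid it 64 mm along the spit.

**Last checks:**
- **Grip:** the jaws read 35.7–36.3 mm on the 36 mm boss. The wrist carries about 5.6 N, roughly the crank's weight. The tool was vertical to within 0.001 rad.
- **Flat angle:** about +0.04 rad from the flat's edge in the top image, uncertain by about 0.05. The fork prongs sat in the same place before gripping and after the slide, so the spit had not turned.
- **Position along the spit:** the boss should be centred on the flat to about 1 mm, going by the top image taken before the slide and the measured slide. The arm hid the flat from above afterwards, so I could not check this directly.
- **One disagreement:** in the side image the screw appears about 1.2 mm from where I predicted it. That is within the 2 mm camera calibration, so I left it.

One thing went less than cleanly: one rolling stroke pressed on the side of the bar with about 25 N at the wrist and rolled it back slightly, which later strokes corrected. I did not see the arm touch anything else on the counter, though I took no final picture of every object.

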